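# Sort watch heads into the polishing trays by case metal

## Task

Sort these five strapless watches for the polisher by the metal of their cases, whatever the dial colour: both gold ones in the red tray, both steel ones in the blue tray, the black-coated one in the green tray. Lay each flat on the tray floor, dial up; set it down gently, never drop it, and never let one watch touch another. Leave the open movement in its holder and the black loupe where they stand.

Things in the scene. Friction and masses are not known exactly. Their poses are not given: they have to be found in the camera images.
- gold_white: Watch with gold case and white dial. Strapless head, dial up: round case 44 mm across, 11 mm high, 40 mm bezel to 14 mm, 100 g. Origin: centre of underside; z up, x to crown (3 o'clock), y to 12. Crown and guards end in a flat at x = 24 mm, 18 mm wide, 2 to 9 mm high; round side at x = -22: best held along x (46 mm). Lug tips at y = +-26 mm, x = +-9 to 16.
- gold_black: Watch with gold case and black dial. Same shape, size, origin and axes as gold_white.
- steel_white: Watch with silver-grey steel case and white dial. Same shape, size, origin and axes as gold_white.
- steel_blue: Watch with silver-grey steel case and dark blue dial. Same shape, size, origin and axes as gold_white.
- black_orange: Watch with black-coated case and orange dial. Same shape, size, origin and axes as gold_white.
- red_tray: Wine-red-lined shallow watch tray, fixed: outside 126 mm along x by 186 mm along y (its long side), inside 120 by 180 mm. Origin: centre of the underside; the lined floor is 4 mm above it, the rim 10 mm above it, dark wooden walls 3 mm. Empty at the start.
- blue_tray: Blue-lined shallow watch tray, fixed: outside 126 mm along x by 186 mm along y (its long side), inside 120 by 180 mm. Origin: centre of the underside; the lined floor is 4 mm above it, the rim 10 mm above it, dark wooden walls 3 mm. Empty at the start.
- green_tray: Green-lined shallow watch tray, fixed: outside 126 mm along x by 186 mm along y (its long side), inside 120 by 180 mm. Origin: centre of the underside; the lined floor is 4 mm above it, the rim 10 mm above it, dark wooden walls 3 mm. Empty at the start.
- movement: Bystander: steel movement holder, two jaws, 50 by 52 mm and 14 mm high (a screw head sticks out 6 mm at -y), carrying an open watch movement 30 mm across, 20 mm high in all. Loose; stands among the watches. Origin: centre of the underside, z up.
- loupe: Bystander: black watchmaker's eyeglass loupe standing on its wide end, 35 mm across, 34 mm high. Loose; stands among the watches. Origin: centre of the underside, z up.

How it is judged (in metres and radians):
At the end, for the whole second after the job is handed in: Gold watches in the red tray, steel in the blue, black in the green: each centre within 45 mm (short side) and 75 mm (long side) of the tray centre, flat on the floor (underside under 8 mm above the tray's underside), dial up within 0.12 rad, released and at rest (x of gold_white in the frame of red_tray between -0.045 and 0.045 m and y of gold_white in the frame of red_tray between -0.075 and 0.075 m and z of gold_white in the frame of red_tray between 0.001 and 0.008 m and angle between each of gold_white, gold_black, steel_white, steel_blue, black_orange's own z axis and vertical below 0.12 rad and linear speed of each of gold_white, gold_black, steel_white, steel_blue, black_orange below 0.02 m/s and angular speed of each of gold_white, gold_black, steel_white, steel_blue, black_orange below 0.2 rad/s and x of gold_black in the frame of red_tray between -0.045 and 0.045 m and y of gold_black in the frame of red_tray between -0.075 and 0.075 m and z of gold_black in the frame of red_tray between 0.001 and 0.008 m and x of steel_white in the frame of blue_tray between -0.045 and 0.045 m and y of steel_white in the frame of blue_tray between -0.075 and 0.075 m and z of steel_white in the frame of blue_tray between 0.001 and 0.008 m and x of steel_blue in the frame of blue_tray between -0.045 and 0.045 m and y of steel_blue in the frame of blue_tray between -0.075 and 0.075 m and z of steel_blue in the frame of blue_tray between 0.001 and 0.008 m and x of black_orange in the frame of green_tray between -0.045 and 0.045 m and y of black_orange in the frame of green_tray between -0.075 and 0.075 m and z of black_orange in the frame of green_tray between 0.001 and 0.008 m); the robot touches nothing.
It fails at once if two watches touch each other (contact force between gold_white and gold_black above 0.3 N or contact force between any of gold_white, gold_black and steel_white above 0.3 N or contact force between any of gold_white, gold_black, steel_white and steel_blue above 0.3 N or contact force between any of gold_white, gold_black, steel_white, steel_blue and black_orange above 0.3 N).
It fails at once if a watch is dropped (it moves faster than 0.6 m/s within 30 mm of the bench) ((height (world z) of gold_white below 0.03 m and linear speed of gold_white above 0.6 m/s) or (height (world z) of gold_black below 0.03 m and linear speed of gold_black above 0.6 m/s) or (height (world z) of steel_white below 0.03 m and linear speed of steel_white above 0.6 m/s) or (height (world z) of steel_blue below 0.03 m and linear speed of steel_blue above 0.6 m/s) or (height (world z) of black_orange below 0.03 m and linear speed of black_orange above 0.6 m/s)).
It fails at once if the open movement in its holder, or the loupe, is moved by more than 10 mm (distance of any of movement, loupe from where it was at the start of the episode above 0.01 m).
It also fails if it takes over 99 s, if anything falls off the work surface, if the arm or the gripper's body presses on something with over 40 N, if the wrist force passes 120 N, or if a joint passes its speed limit or range.

## Robot

A 6-joint arm with a two-finger parallel gripper is mounted at the origin on the work surface. World frame = base frame: x ahead of the robot, y to its left, z up, the work surface at z = 0. Lengths are in mm, angles in degrees, forces in N, time in s.
With the tool pointing down it reaches from about 250 to 725 mm from the base axis. Payload 4 kg.
Tool frame: the origin (TCP) lies on the centre line of the jaws, within the pads' length; the fingertips stand 8 mm ahead of it and the grasp point (between the pads) lies 11 mm behind it; x points along the fingers, z is the direction in which the jaws open and shut, and the axes are right-handed (so a half turn about x gives the same grasp; the last joint's range is limited). The gripper opens to 85 mm and grips with 20 to 120 N. Pads are 22 mm wide; open, the fingers measure 114 mm over their backs; the gripper's body (76 mm by 85 mm) begins 54 mm behind the grasp point. The pads swing forward as they close: fully open they stand 13 mm farther back than shut.
Start: joints at [69.557, 13.785, 0.286, 76.501, 0, 90], TCP at [174.637, 468.51, 239.306] pointing down, gripper open.
Joint ranges: [-155.79, 155.79], [-60.16, 107.12], [-62.33, 73.08], [-114, 123.19], [-81.49, 82.49], [-180, 180]. Speed limits (degrees/s): [159.86, 159.86, 180, 180, 180, 180].

## Interface

Orientations are given as a 3x3 rotation matrix whose columns are the frame's x, y, z axes.
In Python, from station import read_state, camera, camera_params, hand_in gives the robot as it stands.
- The arm moves only by the tool step_arm, never from a script. Its argument "commands" is a list of rows, each a list of 7 numbers: the closure in counts, from 0 (fully open) to 255 (shut), then the shift along the tool's x, y, z as a fraction of full scale, then the turn, a rotation vector about the tool's x, y, z as a fraction of full scale. In form: [[fingers, tx, ty, tz, ax, ay, az], ...]. A call has 1 to 10 rows; each row shifts and turns the commanded pose from where the row before left it, along the tool's axes as they then stand; what a row does not reach is not made up. Full scale, the value 1, is 0.075 m for a shift and 360 degrees for a turn. A row lasts 1/10 s, in which the tool goes at most 50 mm and 8.59 degrees, less where a joint would pass 70% of its speed; a pose out of reach is approached as far as the arm can. A call with a number of a shift or a turn outside -1 to 1 is refused whole. A call with a gripper value outside its range is refused whole. The fingers move at their own pace and stop on an object; the grip force is fixed at half the most. Time passes only in rows, so rows that do not move let the fingers close. It gives the time, the measured TCP pose, the force and the opening at its end, in the units of the state.
- read_state(): the state, without advancing time (a new reading comes with each control period).
- camera(name): name is "scene" or "top" or "wrist"; returns (picture, depth): 480x640x3 uint8, blue, green, red; 480x640 float32, mm along the optical axis (not along the pixel's ray), 0 where there is no reading.
- camera_params(name): a dict with "fov_y" (degrees; the focal length in pixels is half the picture's height over the tangent of half this angle, whatever the lens; pixels are square), "cx", "cy" (the principal point, pixels), "extrinsics" (4x4, takes a point from camera to world coordinates); the wrist camera has in their place "tool_from_camera" (4x4, takes a point from camera to tool coordinates, whose origin is the TCP and whose axes are the tool frame's). Camera axes: x right, y down, z forward; pixel columns grow to the right and rows downward; lengths in mm; the calibration is good to about 2 mm. A picture is of the moment at which its call begins: read the wrist's pose just before it. camera_params takes no time and is no camera call.
- hand_in(): hands the job in, once; it reports no verdict.
The state is a dict: "time": time; "qpos": joint angles; "qvel": joint speeds; "effort": joint torques, N m; "eef_pos": TCP position; "tool_rot": TCP orientation; "contact_force": force on the tool from outside, world axes, zero at the start; "ft_torque": the same for the moment, N m; "finger_gap": finger opening in mm.
Only numpy, scipy, OpenCV 4.12 (cv2) and the standard library are available. Lean on these libraries where they do the work, as an engineer would, in place of code of your own. Each camera call takes 0.05 s, during which the arm holds its last target.

## Working session

There is one attempt and no reset: what is moved stays moved. The work goes in short steps, Python scripts to look and compute and a tool call to move; the robot and the scene stay as the last step left them, time stands still between calls to the robot, and variables do not carry over. Pictures are saved under pics/ and viewed, and the job is handed in when it is done.

Besides the shell and the picture viewer there is one more tool, called after "Emit:" as name(argument=value, ...), one argument or row to a line, values as JSON. step_arm: Moves the arm, as the interface text tells. Its arguments: {"type":"object","properties":{"commands":{"type":"array"}},"required":["commands"]}

```bash
ls; mkdir -p pics; python3 - <<'E'
from station import *
import cv2,numpy as np
s=read_state();print(s)
for n in("scene","top","wrist"):print(n,camera_params(n))
im,d=camera("top");cv2.imwrite("pics/top0.png",im);np.save("top0.npy",d)
im,d=camera("scene");cv2.imwrite("pics/scene0.png",im)
E
```

```text
pics
{'time': 0.0, 'qpos': array([6.95563056e+01, 1.38332052e+01, 2.11089592e-01, 7.65011195e+01,
       1.41893618e-03, 9.00003301e+01]), 'qvel': array([-0.11440673,  0.06932274, -0.0398881 ,  0.10225092, -0.03415929,
       -0.00764234]), 'effort': array([-5.19114783e-04, -3.72323799e+01,  2.52405775e+01,  1.70702155e-02,
       -1.15663142e-04, -4.09177844e-06]), 'eef_pos': array([174.41519832, 467.91680917, 238.38668905]), 'tool_rot': array([[-7.74471299e-04, -9.37013861e-01,  3.49291318e-01],
       [-2.00673760e-03,  3.49292176e-01,  9.37011712e-01],
       [-9.99997687e-01,  2.47526581e-05, -2.15085771e-03]]), 'contact_force': array([-0.01122447, -0.48119966, -0.00743325]), 'ft_torque': array([ 0.03866184, -0.03980151, -0.0038534 ]), 'finger_gap': 85.5217359446698}
scene {'fov_y': 43.48441485158553, 'cx': 324.2151316355167, 'cy': 238.1233061009006, 'extrinsics': array([[-7.41319163e-01,  5.34674418e-01, -4.05671253e-01,
         9.86807012e+02],
       [ 6.70991532e-01,  5.77186744e-01, -4.65430797e-01,
         5.04260627e+02],
       [-1.47058710e-02, -6.17234744e-01, -7.866
[... 311 characters left out ...]
    [-9.99930561e-01,  4.08712675e-03,  1.10529506e-02,
        -6.15719958e+00],
       [-1.12820236e-02, -6.10770269e-02, -9.98069293e-01,
         8.51050775e+02],
       [ 0.00000000e+00,  0.00000000e+00,  0.00000000e+00,
         1.00000000e+00]])}
wrist {'fov_y': 64.71781598049216, 'cx': 321.2409410942372, 'cy': 240.4475703429845, 'tool_from_camera': array([[ 1.07130483e-03, -2.72407968e-01,  9.62181247e-01,
        -1.35006196e+02],
       [-2.52024008e-05, -9.62181806e-01, -2.72408098e-01,
         7.02624951e+01],
       [ 9.99999426e-01,  2.67582835e-04, -1.03765536e-03,
         9.57146008e-01],
       [ 0.00000000e+00,  0.00000000e+00,  0.00000000e+00,
         1.00000000e+00]])}
```

View pics/top0.png

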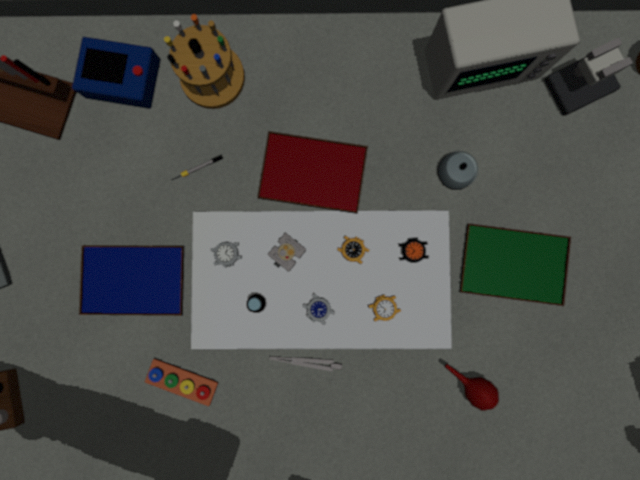

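View pics/scene0.png

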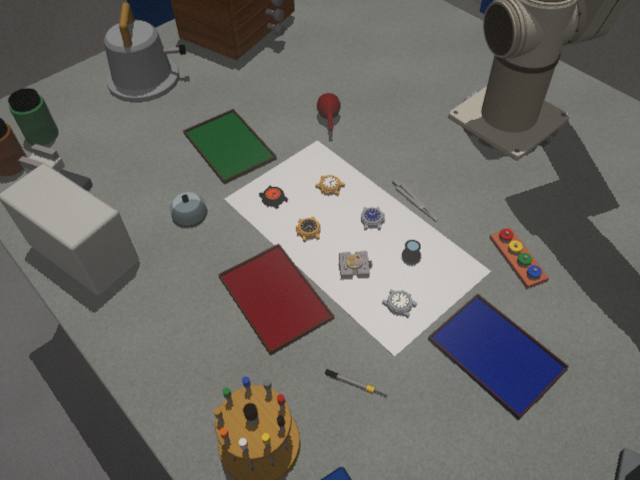

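```bash
python3 - <<'E'
import cv2
im=cv2.imread("pics/top0.png")
cv2.imwrite("pics/c1.png",cv2.resize(im[225:335,200:320],None,fx=6,fy=5.4545,interpolation=cv2.INTER_CUBIC)[:600])
c=cv2.convertScaleAbs(im,alpha=1.0)
def crop(n,y0,x0,h,w,f):cv2.imwrite(n,cv2.resize(c[y0:y0+h,x0:x0+w],None,fx=f,fy=f,interpolation=cv2.INTER_CUBIC))
crop("pics/c1.png",230,205,100,130,6)
crop("pics/c2.png",230,305,100,130,6)
E
```

```text
(no output)
```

View pics/c1.png

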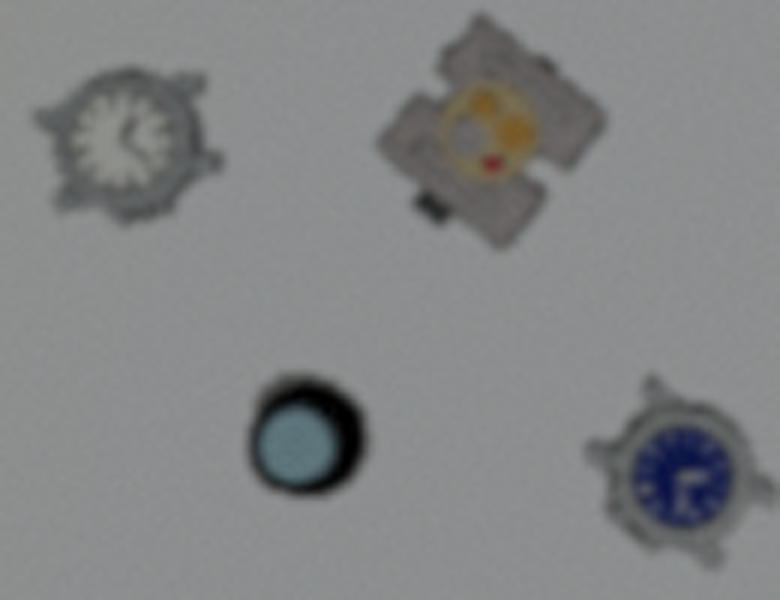

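View pics/c2.png

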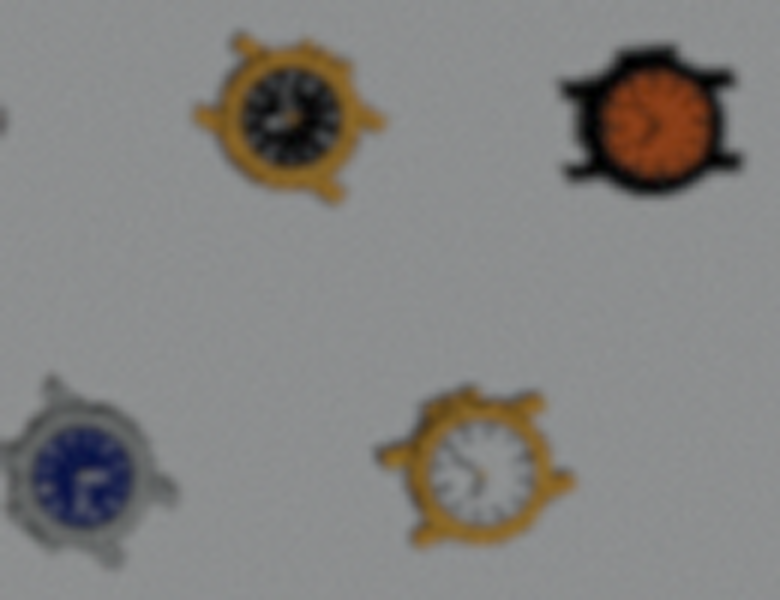

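```bash
cat > h.py <<'E'
import numpy as np,cv2
from station import *
def ray(name_p,px,z,E=None):
    p=name_p;f=240/np.tan(np.radians(p["fov_y"]/2))
    E=p["extrinsics"] if E is None else E
    px=np.atleast_2d(np.array(px,float))
    d=np.c_[(px[:,0]-p["cx"])/f,(px[:,1]-p["cy"])/f,np.ones(len(px))]@E[:3,:3].T
    o=E[:3,3];t=(z-o[2])/d[:,2]
    return (o+d*t[:,None])[:,:2]
def wristE(s):
    p=camera_params("wrist");T=np.eye(4);T[:3,:3]=s["tool_rot"];T[:3,3]=s["eef_pos"];return T@p["tool_from_camera"]
def jaw(s): return np.degrees(np.arctan2(s["tool_rot"][1,2],s["tool_rot"][0,2]))
E
python3 - <<'E'
from h import *
p=camera_params("top")
W={"steel_white":((205,230),[(42,115),(62,202),(200,80),(218,162)],(125,215)),
"steel_blue":((205,230),[(652,382),(595,448),(770,490),(712,562)],(630,535)),
"gold_black":((305,230),[(242,42),(203,117),(378,122),(332,198)],(335,55)),
"black_orange":((305,230),[(568,88),(575,172),(732,77),(738,160)],(648,50)),
"gold_white":((305,230),[(388,457),(422,540),(535,402),(570,482)],(450,395))}
for n,(o,l,c) in W.items():
    P=ray(p,np.array(l+[c])/6+np.array(o)-5/12,6)
    C=P[:4].mean(0);v=(P[2:4].mean(0)-P[:2].mean(0));a=np.degrees(np.arctan2(v[1],v[0]))-90
    w=P[4]-C; u=np.array([np.cos(np.radians(a)),np.sin(np.radians(a))])
    if w@u<0:a+=180
    print(n,C.round(1),"xang",round((a+180)%360-180,1),np.linalg.norm(v).round(1),np.linalg.norm(w).round(1))
for n,o in{"loupe":(205+305/6,230+435/6),"mov":(205+490/6,230+130/6)}.items():print(n,ray(p,[o],17))
im=cv2.imread("pics/top0.png");hsv=cv2.cvtColor(im,cv2.COLOR_BGR2HSV).astype(int)
for n,h,(x0,y0,x1,y1) in[("red",0,(250,125,375,220)),("blue",120,(70,235,190,325)),("green",60,(455,215,580,310))]:
    m=((np.abs((hsv[...,0]-h+90)%180-90)<15)&(hsv[...,1]>120)).astype(np.uint8);q=np.zeros_like(m);q[y0:y1,x0:x1]=m[y0:y1,x0:x1]
    cs=max(cv2.findContours(q,0,1)[0],key=cv2.contourArea)
    P=ray(p,cs[:,0,:],4).astype(np.float32);r=cv2.minAreaRect(P);print(n,r)
d=np.load("top0.npy")
for px in[(320,280),(130,280),(515,265),(310,170),(228,253)]:
    f=240/np.tan(np.radians(p["fov_y"]/2));dd=d[px[1],px[0]];v=p["extrinsics"]@[(px[0]-p["cx"])/f*dd,(px[1]-p["cy"])/f*dd,dd,1];print(px,v.round(1))
E
```

```text
steel_white [529.1 169.8] xang -166.8 49.0 22.9
steel_blue [429.    2.7] xang 136.7 48.4 24.8
gold_black [534.3 -60.2] xang -31.6 46.8 24.2
black_orange [ 532.5 -170.3] xang 3.8 49.5 22.5
gold_white [ 428.8 -116.4] xang 20.6 47.5 24.0
loupe [[439.87433589 113.94188292]]
mov [[530.40973194  58.94596588]]
red ((678.0292358398438, 13.114364624023438), (182.9088592529297, 124.24087524414062), 81.04412841796875)
blue ((480.5633850097656, 343.6016845703125), (180.85792541503906, 120.0065689086914), 89.77293395996094)
green ((506.9057922363281, -353.5289001464844), (179.9735565185547, 120.43354034423828), 82.283447265625)
(320, 280) [479.2  -0.6   2.4   1. ]
(130, 280) [480.3 345.8   3.8   1. ]
(515, 265) [ 505.2 -353.1    5.2    1. ]
(310, 170) [680.8  17.    6.2   1. ]
(228, 253) [528.5 165.2  13.5   1. ]
```

```bash
cat >> h.py <<'E'
from scipy.spatial.transform import Rotation as R
def plan(tgt,jawdeg=None,fing=0,n=None,down=True,step=45.,rstep=8.0):
    s=read_state();Rt=s["tool_rot"];p=s["eef_pos"].copy();tgt=np.array(tgt,float)
    if jawdeg is None: jawdeg=jaw(s)
    j=np.radians(jawdeg); 
    z=np.array([np.cos(j),np.sin(j),0]);x=np.array([0,0,-1.]);R1=np.c_[x,np.cross(z,x),z]
    if z@Rt[:,2]<0: R1[:,1:]*=-1
    rv=R.from_matrix(Rt.T@R1).as_rotvec()
    D=tgt-p
    if n is None:n=int(max(1,np.ceil(np.linalg.norm(D)/step),np.ceil(np.degrees(np.linalg.norm(rv))/rstep)))
    print("pos",p.round(1),"jaw",round(jaw(s),1),"D",D.round(1),"rv",np.degrees(rv).round(1),"gap",s["finger_gap"].round(1),"F",s["contact_force"].round(1),"t",round(s["time"],2))
    for i in range(n):
        Ri=Rt@R.from_rotvec(rv*i/n).as_matrix()
        t=Ri.T@(D/n)/75
        print([fing]+[float(round(v,3)) for v in t]+[float(round(v,4)) for v in rv/n/2/np.pi],",",sep="")
def look(tag,fingbox=None):
    s=read_state();im,d=camera("wrist");cv2.imwrite(f"pics/{tag}.png",im);np.save(f"pics/{tag}.npy",d);np.savez(f"pics/{tag}.npz",E=wristE(s));return s,im,d
def wpx(tag,px,z):
    return ray(camera_params("wrist"),px,z,np.load(f"pics/{tag}.npz")["E"])
E
python3 -c "
from h import *
plan([529,170,70],13.2,75)"
```

```text
Traceback (most recent call last):
  File "h.py", line 23, in plan
    print("pos",p.round(1),"jaw",round(jaw(s),1),"D",D.round(1),"rv",np.degrees(rv).round(1),"gap",s["finger_gap"].round(1),"F",s["contact_force"].round(1),"t",round(s["time"],2))
                                                                                                   ^^^^^^^^^^^^^^^^^^^^^
AttributeError: 'float' object has no attribute 'round'
```

```bash
sed -i 's/s\["finger_gap"\].round(1)/round(float(s["finger_gap"]),1)/' h.py
python3 -c "
from h import *
plan([529,170,75],13.2,75)"
```

```text
pos [174.4 468.  238.5] jaw 69.6 D [ 354.6 -298.  -163.5] rv [56.4 -0.1  0.1] gap 85.1 F [-0.   0.   0.2] t 0.1
[75, 0.199, -0.529, -0.188, 0.0142, -0.0, 0.0],
[75, 0.198, -0.544, -0.14, 0.0142, -0.0, 0.0],
[75, 0.198, -0.554, -0.091, 0.0142, -0.0, 0.0],
[75, 0.198, -0.56, -0.041, 0.0142, -0.0, 0.0],
[75, 0.198, -0.561, 0.009, 0.0142, -0.0, 0.0],
[75, 0.198, -0.558, 0.059, 0.0142, -0.0, 0.0],
[75, 0.198, -0.551, 0.109, 0.0142, -0.0, 0.0],
[75, 0.198, -0.539, 0.157, 0.0142, -0.0, 0.0],
[75, 0.198, -0.523, 0.205, 0.0142, -0.0, 0.0],
[75, 0.198, -0.502, 0.251, 0.0142, -0.0, 0.0],
[75, 0.198, -0.478, 0.294, 0.0142, -0.0, 0.0],
```

Emit:
step_arm(
  commands=[
    [75,0.2,-0.53,-0.19,0.0142,0,0],
    [75,0.2,-0.545,-0.14,0.0142,0,0],
    [75,0.2,-0.555,-0.09,0.0142,0,0],
    [75,0.2,-0.56,-0.04,0.0142,0,0],
    [75,0.2,-0.56,0.01,0.0142,0,0],
    [75,0.2,-0.56,0.06,0.0142,0,0],
    [75,0.2,-0.55,0.11,0.0142,0,0],
    [75,0.2,-0.54,0.16,0.0142,0,0],
    [75,0.2,-0.52,0.2,0.0142,0,0],
    [75,0.2,-0.5,0.25,0.0142,0,0],
  ],
)

```text
time: 1.1
eef_pos: [498.2, 196.8, 88.3]
tool_rot: [[-0.001, -0.313, 0.95], [-0.0, 0.95, 0.313], [-1.0, 0.0, -0.001]]
contact_force: [0.2, 0.9, -0.3]
finger_gap: 60.1
```

Emit:
step_arm(
  commands=[
    [75,0.2,-0.48,0.29,0.0142,0,0],
    [75,0,0,0,0,0,0],
    [75,0,0,0,0,0,0],
  ],
)

```text
time: 1.4
eef_pos: [529.0, 169.9, 73.1]
tool_rot: [[-0.003, -0.229, 0.973], [-0.0, 0.973, 0.229], [-1.0, 0.0, -0.003]]
contact_force: [-0.1, -0.1, -0.2]
finger_gap: 59.9
```

```bash
python3 -c "
from h import *
s,im,d=look('w1');print(s['eef_pos'],jaw(s),s['finger_gap'])"
```

```text
[529.01523904 169.93400364  73.07895483] 13.228572632509175 59.91980299322295
```

View pics/w1.png

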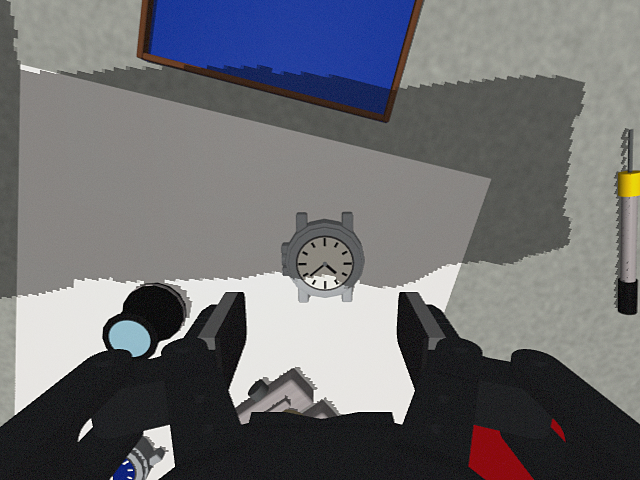

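```bash
python3 -c "
from h import *
P=wpx('w1',[(302,214),(347,214),(304,300),(348,300),(325,262)],6);print(P,P[:4].mean(0))
v=P[:2].mean(0)-P[2:4].mean(0);print(np.degrees(np.arctan2(v[1],v[0]))-90)
print(wpx('w1',[(325,262)],14))
d=np.load('pics/w1.npy');p=camera_params('wrist');f=240/np.tan(np.radians(p['fov_y']/2))
T=p['tool_from_camera']
for px in [(240,296),(236,300),(410,296),(405,300),(242,310),(404,310),(235,330),(238,294),(241,293)]:
  dd=d[px[1],px[0]];print(px,(T@[(px[0]-p['cx'])/f*dd,(px[1]-p['cy'])/f*dd,dd,1])[:3].round(1))
E=np.load('pics/w1.npz')['E']
for px in [(325,262),(250,240),(400,240),(350,330)]:
  dd=d[px[1],px[0]];print(px,(E@[(px[0]-p['cx'])/f*dd,(px[1]-p['cy'])/f*dd,dd,1])[:3].round(1))
"
```

```text
[[511.61602214 194.66820505]
 [535.43415395 200.28255291]
 [523.70397064 145.232258  ]
 [548.55741763 151.11068146]
 [530.17464095 170.7094988 ]] [529.82789109 172.82342435]
14.341672922942863
[[529.48303629 173.39136683]]
(240, 296) [ -5.2  12.1 -30.8]
(236, 300) [ -8.9  12.2 -31.5]
(410, 296) [-6.  12.5 32.2]
(405, 300) [-10.4  12.9  29.4]
(242, 310) [ -3.8   5.8 -30.7]
(404, 310) [-9.9  8.8 29.4]
(235, 330) [-16.5   4.4 -30.7]
(238, 294) [ -4.2  12.5 -31.7]
(241, 293) [ -3.   12.4 -30.9]
(325, 262) [529.4 173.6  14.6]
(250, 240) [486.1 172.1   1. ]
(400, 240) [5.692e+02 1.915e+02 2.000e-01]
(350, 330) [555.3 130.7   2.4]
```

```bash
python3 -c "
from h import *
d=np.load('pics/w1.npy')
for r in (300,310,320): print(d[r,226:252].round(0).astype(int))
for r in (300,310,320): print(d[r,392:416].round(0).astype(int))
im=cv2.imread('pics/w1.png')
cv2.imwrite('pics/w1c.png',cv2.resize(im[280:400,190:260],None,fx=5,fy=5,interpolation=cv2.INTER_NEAREST))
"
```

```text
[137 137 137 136 137 137 138 137 137 138 137 136 137 138 140 142 144 145
 148 149 224 226 225 226 225 226]
[129 129 129 129 130 129 129 128 130 131 134   0 137 138 141 141 144 145
 147 150 227 228 226 227 228 228]
[122 121 122 124 124 126 128 129 131 132 134 135 137 138 140 141 143 146
 147 150 151 229 227 228 229 229]
[225 226 224 225 226 226 149 147 145 144 142 140 139 136 137 137 136 137
 137 137 136 136 137 136]
[228 228 227 226 226 226 150 148 145 144 142 140 137 136 135 133 131 131
 129 129 128 129 129 129]
[230 229 229 229 228 151 149 147 146 144 143 140 138 137 135 133 133 130
 129 127 127 124 123 122]
```

View pics/w1c.png

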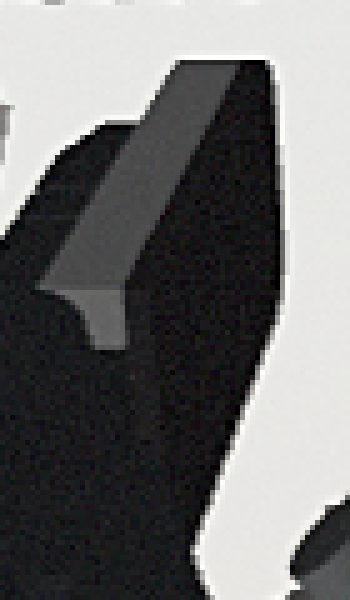

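```bash
python3 -c "
from h import *
plan([529.6,173,8],14,75,n=5)"
```

```text
pos [528.7 170.8  73.7] jaw 13.3 D [  0.9   2.2 -65.7] rv [-0.7 -0.1 -0. ] gap 60.4 F [-0.2 -0.1 -0.1] t 1.45
[75, 0.175, 0.005, 0.004, -0.0004, -0.0001, -0.0],
[75, 0.175, 0.005, 0.004, -0.0004, -0.0001, -0.0],
[75, 0.175, 0.005, 0.004, -0.0004, -0.0001, -0.0],
[75, 0.175, 0.005, 0.004, -0.0004, -0.0001, -0.0],
[75, 0.175, 0.005, 0.004, -0.0004, -0.0001, -0.0],
```

Emit:
step_arm(
  commands=[
    [75,0.27,0.013,0.01,-0.001,0,0],
    [75,0.27,0.012,0.01,-0.001,0,0],
    [75,0.2,0,0,0,0,0],
    [75,0.1,0,0,0,0,0],
    [75,0.03,0,0,0,0,0],
    [75,0,0,0,0,0,0],
  ],
)

```text
time: 2.05
eef_pos: [530.3, 173.9, 9.6]
tool_rot: [[0.0, -0.244, 0.97], [0.0, 0.97, 0.244], [-1.0, 0.0, 0.0]]
contact_force: [-0.7, 0.4, 0.1]
finger_gap: 60.0
```

Emit:
step_arm(
  commands=[
    [75,0,0,0,0,0,0],
  ],
)

```text
time: 2.15
eef_pos: [531.0, 173.8, 10.1]
tool_rot: [[0.002, -0.243, 0.97], [0.001, 0.97, 0.243], [-1.0, 0.0, 0.002]]
contact_force: [-0.9, -0.1, 0.1]
finger_gap: 60.7
```

Measured z ≈ 9.9; go 2 mm further, then close slowly.

Emit:
step_arm(
  commands=[
    [75,0.025,0,-0.015,0,0,0],
    [90,0,0,0,0,0,0],
    [105,0,0,0,0,0,0],
    [115,0,0,0,0,0,0],
    [125,0,0,0,0,0,0],
    [140,0,0,0,0,0,0],
    [140,0,0,0,0,0,0],
    [140,0,0,0,0,0,0],
  ],
)

```text
time: 2.95
eef_pos: [529.3, 172.8, 7.8]
tool_rot: [[0.0, -0.243, 0.97], [-0.0, 0.97, 0.243], [-1.0, -0.0, 0.0]]
contact_force: [-2.0, -1.1, 4.7]
finger_gap: 43.4
```

```bash
python3 -c "
from h import *
s,im,d=look('g1');print(s['eef_pos'],jaw(s),s['finger_gap'],s['contact_force'])"
```

```text
[529.30916432 172.81556045   7.82898415] 14.039486289382454 43.44446569617847 [-2.04202137 -1.09479179  4.69239655]
```

View pics/g1.png

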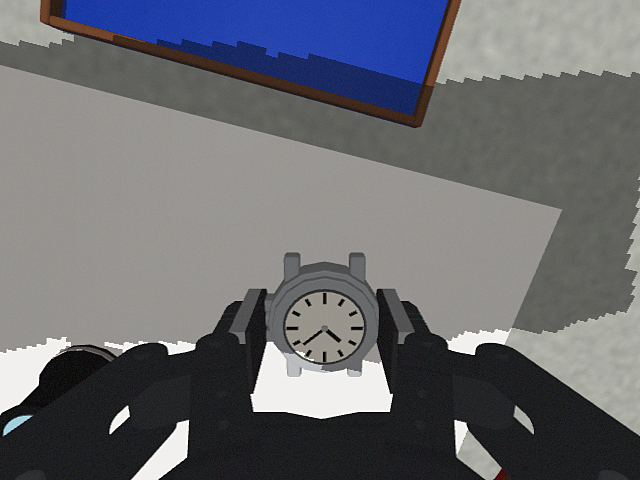

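Emit:
step_arm(
  commands=[
    [140,-0.05,0,0,0,0,0],
    [140,-0.15,0,0,0,0,0],
    [140,-0.3,0,0,0,0,0],
    [140,-0.4,0,0,0,0,0],
    [140,-0.2,0,0,0,0,0],
    [140,0,0,0,0,0,0],
  ],
)

```text
time: 3.6
eef_pos: [531.7, 173.7, 93.0]
tool_rot: [[0.006, -0.243, 0.97], [0.002, 0.97, 0.243], [-1.0, 0.0, 0.007]]
contact_force: [-0.1, -0.6, -1.6]
finger_gap: 43.8
```

```bash
python3 -c "
from h import *
plan([480.5,389,60],0,140)
s,im,d=look('g1b')"
```

```text
pos [531.7 173.7  93. ] jaw 14.0 D [-51.2 215.3 -33. ] rv [14.   0.4 -0.1] gap 43.8 F [-0.1 -0.6 -1.6] t 3.6
[140, 0.088, 0.59, 0.006, 0.0078, 0.0002, -0.0],
[140, 0.088, 0.59, -0.023, 0.0078, 0.0002, -0.0],
[140, 0.088, 0.588, -0.051, 0.0078, 0.0002, -0.0],
[140, 0.088, 0.585, -0.08, 0.0078, 0.0002, -0.0],
[140, 0.088, 0.58, -0.108, 0.0078, 0.0002, -0.0],
```

View pics/g1b.png

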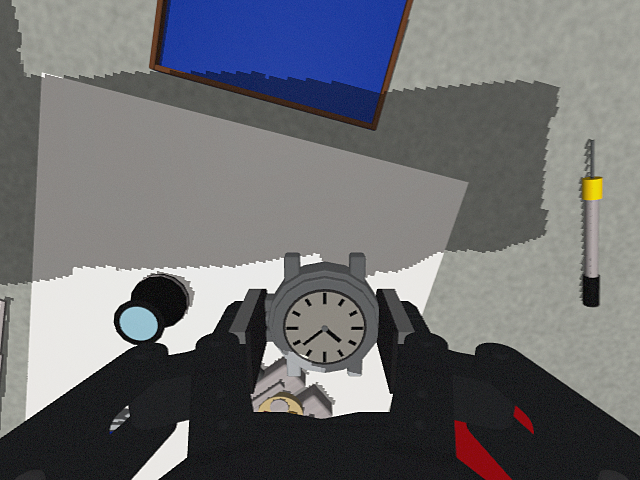

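Emit:
step_arm(
  commands=[
    [140,0,0.3,0,0.004,0,0],
    [140,0.06,0.45,-0.01,0.006,0,0],
    [140,0.06,0.5,-0.03,0.006,0,0],
    [140,0.09,0.5,-0.05,0.007,0,0],
    [140,0.09,0.5,-0.08,0.007,0,0],
    [140,0.09,0.4,-0.11,0.006,0,0],
    [140,0.05,0.28,-0.08,0.003,0,0],
    [140,0,0,0,0,0,0],
  ],
)

```text
time: 4.45
eef_pos: [469.1, 389.6, 54.1]
tool_rot: [[-0.003, -0.004, 1.0], [-0.002, 1.0, 0.004], [-1.0, -0.002, -0.003]]
contact_force: [0.2, -0.7, -0.8]
finger_gap: 43.5
```

```bash
python3 -c "
from h import *
plan([480.5,389,12.5],0,140,n=4)
s,im,d=look('p1')"
```

```text
pos [469.1 389.6  54.1] jaw 0.2 D [ 11.4  -0.6 -41.6] rv [ 0.2 -0.2  0.1] gap 43.5 F [ 0.2 -0.7 -0.8] t 4.45
[140, 0.139, -0.002, 0.038, 0.0002, -0.0001, 0.0001],
[140, 0.139, -0.002, 0.038, 0.0002, -0.0001, 0.0001],
[140, 0.139, -0.002, 0.038, 0.0002, -0.0001, 0.0001],
[140, 0.139, -0.002, 0.038, 0.0002, -0.0001, 0.0001],
```

View pics/p1.png

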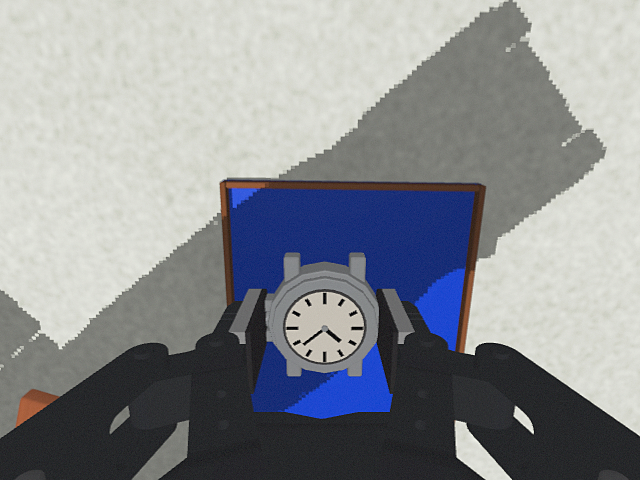

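Emit:
step_arm(
  commands=[
    [140,0.15,0,0.075,0,0,0],
    [140,0.18,0,0.075,0,0,0],
    [140,0.13,0,0,0,0,0],
    [140,0.06,0,0,0,0,0],
    [140,0,0,0,0,0,0],
    [140,0,0,0,0,0,0],
  ],
)

```text
time: 5.1
eef_pos: [483.0, 387.4, 17.6]
tool_rot: [[-0.0, 0.0, 1.0], [-0.0, 1.0, -0.0], [-1.0, -0.0, -0.0]]
contact_force: [0.2, -0.5, -0.0]
finger_gap: 43.5
```

Emit:
step_arm(
  commands=[
    [140,0.03,0,0,0,0,0],
    [140,0,0,0,0,0,0],
  ],
)

```text
time: 5.3
eef_pos: [483.0, 387.8, 15.8]
tool_rot: [[0.001, -0.0, 1.0], [0.0, 1.0, 0.0], [-1.0, 0.0, 0.001]]
contact_force: [-1.3, 0.3, -0.9]
finger_gap: 43.2
```

Emit:
step_arm(
  commands=[
    [140,0.015,0,0,0,0,0],
    [140,0,0,0,0,0,0],
  ],
)

```text
time: 5.5
eef_pos: [482.8, 387.7, 14.4]
tool_rot: [[0.0, -0.0, 1.0], [0.0, 1.0, 0.0], [-1.0, 0.0, 0.0]]
contact_force: [0.5, -0.2, -1.8]
finger_gap: 43.2
```

Emit:
step_arm(
  commands=[
    [140,0,0,0,0,0,0],
  ],
)

```text
time: 5.6
eef_pos: [482.9, 387.7, 14.4]
tool_rot: [[0.0, -0.0, 1.0], [0.0, 1.0, 0.0], [-1.0, 0.0, 0.0]]
contact_force: [-0.1, -0.0, -0.1]
finger_gap: 43.7
```

Emit:
step_arm(
  commands=[
    [140,0.015,0,0,0,0,0],
    [140,0.01,0,0,0,0,0],
    [140,0,0,0,0,0,0],
  ],
)

```text
time: 5.9
eef_pos: [482.7, 387.6, 12.2]
tool_rot: [[-0.0, -0.0, 1.0], [-0.0, 1.0, 0.0], [-1.0, -0.0, -0.0]]
contact_force: [0.1, 0.8, -0.6]
finger_gap: 43.6
```

Emit:
step_arm(
  commands=[
    [140,0.005,0,0,0,0,0],
    [140,0,0,0,0,0,0],
  ],
)

```text
time: 6.1
eef_pos: [482.9, 387.6, 12.0]
tool_rot: [[-0.0, -0.0, 1.0], [-0.0, 1.0, 0.0], [-1.0, -0.0, -0.0]]
contact_force: [0.0, 0.4, -1.4]
finger_gap: 43.8
```

Emit:
step_arm(
  commands=[
    [140,0.006,0,0,0,0,0],
    [140,0,0,0,0,0,0],
  ],
)

```text
time: 6.3
eef_pos: [482.9, 387.6, 11.9]
tool_rot: [[0.0, -0.0, 1.0], [0.0, 1.0, 0.0], [-1.0, 0.0, 0.0]]
contact_force: [-0.3, -0.3, 0.6]
finger_gap: 43.4
```

Emit:
step_arm(
  commands=[
    [125,0,0,0,0,0,0],
    [115,0,0,0,0,0,0],
    [105,0,0,0,0,0,0],
    [95,0,0,0,0,0,0],
    [85,0,0,0,0,0,0],
    [85,-0.1,0,0,0,0,0],
    [85,-0.3,0,0,0,0,0],
    [85,-0.4,0,0,0,0,0],
    [75,-0.2,0,0,0,0,0],
    [75,0,0,0,0,0,0],
  ],
)

```text
time: 7.3
eef_pos: [484.8, 389.2, 90.3]
tool_rot: [[0.005, -0.0, 1.0], [0.004, 1.0, 0.0], [-1.0, 0.004, 0.005]]
contact_force: [0.0, 0.6, 0.4]
finger_gap: 60.5
```

```bash
python3 -c "
from h import *
plan([429,2.7,75],-43.3,75)
s,im,d=look('p1b')"
```

```text
pos [484.8 389.2  90.3] jaw 0.0 D [ -55.8 -386.5  -15.3] rv [43.3  0.2 -0.4] gap 60.5 F [0.  0.6 0.4] t 7.3
[75, 0.02, -0.573, -0.083, 0.0134, 0.0001, -0.0001],
[75, 0.02, -0.578, -0.035, 0.0134, 0.0001, -0.0001],
[75, 0.021, -0.578, 0.014, 0.0134, 0.0001, -0.0001],
[75, 0.021, -0.575, 0.063, 0.0134, 0.0001, -0.0001],
[75, 0.021, -0.568, 0.111, 0.0134, 0.0001, -0.0001],
[75, 0.022, -0.557, 0.158, 0.0134, 0.0001, -0.0001],
[75, 0.022, -0.541, 0.204, 0.0134, 0.0001, -0.0001],
[75, 0.022, -0.522, 0.249, 0.0134, 0.0001, -0.0001],
[75, 0.023, -0.5, 0.292, 0.0134, 0.0001, -0.0001],
```

View pics/p1b.png

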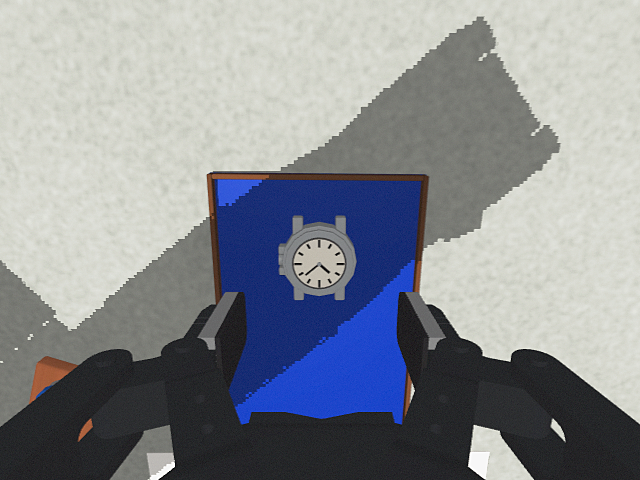

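Emit:
step_arm(
  commands=[
    [75,0.02,-0.573,-0.083,0.0134,0,0],
    [75,0.02,-0.578,-0.035,0.0134,0,0],
    [75,0.02,-0.578,0.014,0.0134,0,0],
    [75,0.02,-0.575,0.063,0.0134,0,0],
    [75,0.02,-0.568,0.111,0.0134,0,0],
    [75,0.02,-0.557,0.158,0.0134,0,0],
    [75,0.02,-0.541,0.204,0.0134,0,0],
    [75,0.02,-0.522,0.249,0.0134,0,0],
    [75,0.02,-0.5,0.292,0.0134,0,0],
    [75,0,0,0,0,0,0],
  ],
)

```text
time: 8.35
eef_pos: [424.1, -3.1, 71.7]
tool_rot: [[-0.004, 0.693, 0.721], [-0.002, 0.721, -0.693], [-1.0, -0.004, -0.002]]
contact_force: [-0.4, 0.3, -0.3]
finger_gap: 60.1
```

Emit:
step_arm(
  commands=[
    [75,0,0,0,0,0,0],
    [75,0,0,0,0,0,0],
    [75,0,0,0,0,0,0],
  ],
)

```text
time: 8.65
eef_pos: [426.8, 2.2, 72.8]
tool_rot: [[-0.0, 0.685, 0.728], [0.0, 0.728, -0.685], [-1.0, -0.0, -0.0]]
contact_force: [0.3, 0.2, 0.2]
finger_gap: 60.2
```

```bash
python3 -c "
from h import *
s,im,d=look('w2');print(s['eef_pos'],jaw(s),s['finger_gap'])"
```

```text
[426.81452575   2.23243176  72.84844591] -43.26733094286454 60.230047002183966
```

View pics/w2.png

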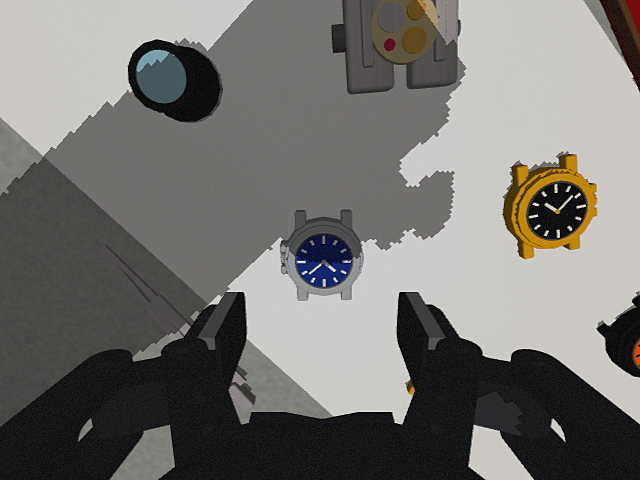

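```bash
cat >> h.py <<'E'
def watch(tag,lugs):
    P=wpx(tag,lugs,6);v=P[:2].mean(0)-P[2:4].mean(0);C=P.mean(0);a=(np.degrees(np.arctan2(v[1],v[0]))-90)
    print("watch",C.round(1),"xang mod180",round(a,1));return C,a
E
python3 -c "
from h import *
C,a=watch('w2',[(301,211),(346,211),(302,299),(347,299)])
plan([*C,9],a,75,n=5)
watch('w2',[(516,166),(568,156),(526,256),(574,246)])
"
```

```text
watch [428.8   4.2] xang mod180 -42.5
pos [426.8   2.3  72.9] jaw -43.3 D [  1.9   1.9 -63.9] rv [-0.7 -0.   0. ] gap 60.3 F [-0.2  0.6 -0.5] t 8.7
[75, 0.17, 0.007, 0.0, -0.0004, -0.0, 0.0],
[75, 0.17, 0.007, 0.0, -0.0004, -0.0, 0.0],
[75, 0.17, 0.007, 0.0, -0.0004, -0.0, 0.0],
[75, 0.17, 0.007, 0.0, -0.0004, -0.0, 0.0],
[75, 0.17, 0.007, 0.0, -0.0004, -0.0, 0.0],
watch [535.2 -57.8] xang mod180 -29.3
```

Emit:
step_arm(
  commands=[
    [75,0.27,0.018,0,-0.001,0,0],
    [75,0.27,0.018,0,-0.001,0,0],
    [75,0.2,0,0,0,0,0],
    [75,0.09,0,0,0,0,0],
    [75,0,0,0,0,0,0],
    [75,0,0,0,0,0,0],
    [75,0,0,0,0,0,0],
  ],
)

```text
time: 9.4
eef_pos: [429.5, 3.3, 11.6]
tool_rot: [[0.002, 0.678, 0.735], [0.0, 0.735, -0.678], [-1.0, 0.001, 0.001]]
contact_force: [0.7, -0.1, 0.2]
finger_gap: 60.2
```

Emit:
step_arm(
  commands=[
    [75,0.035,0.01,0,0,0,0],
    [90,0,0,0,0,0,0],
    [105,0,0,0,0,0,0],
    [115,0,0,0,0,0,0],
    [125,0,0,0,0,0,0],
    [140,0,0,0,0,0,0],
    [140,0,0,0,0,0,0],
    [140,0,0,0,0,0,0],
  ],
)

```text
time: 10.2
eef_pos: [429.0, 3.7, 8.8]
tool_rot: [[0.0, 0.678, 0.735], [0.001, 0.735, -0.678], [-1.0, 0.0, -0.0]]
contact_force: [-2.8, 0.9, 6.3]
finger_gap: 43.7
```

Emit:
step_arm(
  commands=[
    [140,-0.05,0,0,0,0,0],
    [140,-0.15,0,0,0,0,0],
    [140,-0.25,0,0,0,0,0],
    [140,-0.25,0,0,0,0,0],
    [140,-0.15,0,0,0,0,0],
    [140,-0.05,0,0,0,0,0],
    [140,0,0,0,0,0,0],
  ],
)

```text
time: 10.9
eef_pos: [429.4, 3.6, 76.1]
tool_rot: [[0.001, 0.678, 0.735], [-0.0, 0.735, -0.678], [-1.0, 0.001, 0.001]]
contact_force: [0.4, 0.3, -2.0]
finger_gap: 43.4
```

```bash
python3 -c "
from h import *
plan([480.5,298.6,60],0,140)
s,im,d=look('g2')"
```

```text
pos [429.4   3.6  76.1] jaw -42.7 D [ 51.1 295.  -16.1] rv [-42.7   0.1  -0. ] gap 43.4 F [ 0.4  0.3 -2. ] t 10.9
[140, 0.031, 0.479, -0.31, -0.0169, 0.0, -0.0],
[140, 0.031, 0.509, -0.257, -0.0169, 0.0, -0.0],
[140, 0.031, 0.534, -0.201, -0.0169, 0.0, -0.0],
[140, 0.031, 0.552, -0.144, -0.0169, 0.0, -0.0],
[140, 0.031, 0.564, -0.084, -0.0169, 0.0, -0.0],
[140, 0.031, 0.57, -0.024, -0.0169, 0.0, -0.0],
[140, 0.031, 0.569, 0.037, -0.0169, 0.0, -0.0],
```

View pics/g2.png

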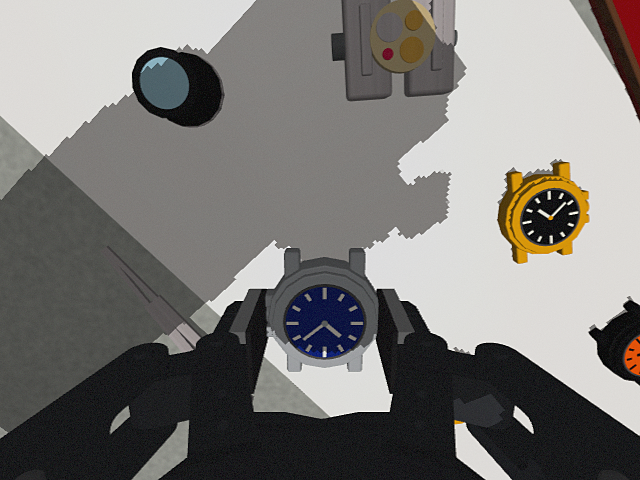

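```bash
python3 -c "
from h import *
plan([480.5,298.6,60],0,140,n=9)"
```

```text
pos [428.9   3.6  75.5] jaw -42.7 D [ 51.6 295.  -15.5] rv [-42.7  -0.    0. ] gap 43.1 F [ 0.5  0.9 -0.5] t 10.95
[140, 0.023, 0.373, -0.24, -0.0132, -0.0, 0.0],
[140, 0.023, 0.392, -0.209, -0.0132, -0.0, 0.0],
[140, 0.023, 0.408, -0.175, -0.0132, -0.0, 0.0],
[140, 0.023, 0.421, -0.141, -0.0132, -0.0, 0.0],
[140, 0.023, 0.431, -0.106, -0.0132, -0.0, 0.0],
[140, 0.023, 0.438, -0.07, -0.0132, -0.0, 0.0],
[140, 0.023, 0.442, -0.033, -0.0132, -0.0, 0.0],
[140, 0.023, 0.444, 0.003, -0.0132, -0.0, 0.0],
[140, 0.023, 0.442, 0.04, -0.0132, -0.0, 0.0],
```

Emit:
step_arm(
  commands=[
    [140,0.02,0.373,-0.24,-0.0132,0,0],
    [140,0.02,0.392,-0.209,-0.0132,0,0],
    [140,0.02,0.408,-0.175,-0.0132,0,0],
    [140,0.02,0.421,-0.141,-0.0132,0,0],
    [140,0.02,0.431,-0.106,-0.0132,0,0],
    [140,0.02,0.438,-0.07,-0.0132,0,0],
    [140,0.02,0.442,-0.033,-0.0132,0,0],
    [140,0.02,0.444,0.003,-0.0132,0,0],
    [140,0.02,0.442,0.04,-0.0132,0,0],
    [140,0,0,0,0,0,0],
  ],
)

```text
time: 11.95
eef_pos: [480.8, 302.5, 60.8]
tool_rot: [[0.0, -0.007, 1.0], [0.001, 1.0, 0.007], [-1.0, 0.001, 0.0]]
contact_force: [0.1, -0.3, -0.8]
finger_gap: 43.6
```

Emit:
step_arm(
  commands=[
    [140,0,0,0,0,0,0],
    [140,0,0,0,0,0,0],
  ],
)

```text
time: 12.15
eef_pos: [479.6, 297.4, 61.2]
tool_rot: [[-0.002, -0.0, 1.0], [-0.002, 1.0, 0.0], [-1.0, -0.002, -0.002]]
contact_force: [0.0, -0.5, -0.5]
finger_gap: 43.7
```

```bash
python3 -c "
from h import *
plan([480.5,298.6,15],0,140,n=4)"
```

```text
pos [479.6 297.4  61.2] jaw 0.0 D [  0.9   1.2 -46.2] rv [ 0.  -0.1  0.1] gap 43.7 F [ 0.  -0.5 -0.5] t 12.15
[140, 0.154, 0.004, 0.003, 0.0, -0.0001, 0.0001],
[140, 0.154, 0.004, 0.003, 0.0, -0.0001, 0.0001],
[140, 0.154, 0.004, 0.003, 0.0, -0.0001, 0.0001],
[140, 0.154, 0.004, 0.003, 0.0, -0.0001, 0.0001],
```

Emit:
step_arm(
  commands=[
    [140,0.2,0.01,0.01,0,0,0],
    [140,0.2,0,0,0,0,0],
    [140,0.15,0,0,0,0,0],
    [140,0.06,0,0,0,0,0],
    [140,0,0,0,0,0,0],
    [140,0,0,0,0,0,0],
  ],
)

```text
time: 12.75
eef_pos: [481.6, 299.4, 16.9]
tool_rot: [[0.0, -0.001, 1.0], [0.0, 1.0, 0.001], [-1.0, 0.0, 0.0]]
contact_force: [0.8, -0.0, -1.5]
finger_gap: 43.2
```

Emit:
step_arm(
  commands=[
    [140,0,0,0,0,0,0],
  ],
)

```text
time: 12.85
eef_pos: [481.9, 299.7, 17.2]
tool_rot: [[0.001, -0.001, 1.0], [0.001, 1.0, 0.001], [-1.0, 0.001, 0.001]]
contact_force: [-0.6, 0.4, -1.3]
finger_gap: 43.1
```

Down 4 mm to about 13.1, gently.

Emit:
step_arm(
  commands=[
    [140,0.025,0,0,0,0,0],
    [140,0.02,0,0,0,0,0],
    [140,0.01,0,0,0,0,0],
    [140,0,0,0,0,0,0],
    [140,0,0,0,0,0,0],
  ],
)

```text
time: 13.35
eef_pos: [481.4, 299.6, 12.9]
tool_rot: [[0.0, -0.001, 1.0], [0.0, 1.0, 0.001], [-1.0, 0.0, 0.0]]
contact_force: [-1.0, -1.8, 4.5]
finger_gap: 43.4
```

Contact. Release and retract.

Emit:
step_arm(
  commands=[
    [125,0,0,0,0,0,0],
    [115,0,0,0,0,0,0],
    [105,0,0,0,0,0,0],
    [95,0,0,0,0,0,0],
    [85,0,0,0,0,0,0],
    [85,-0.1,0,0,0,0,0],
    [85,-0.3,0,0,0,0,0],
    [80,-0.3,0,0,0,0,0],
    [75,-0.15,0,0,0,0,0],
    [75,0,0,0,0,0,0],
  ],
)

```text
time: 14.35
eef_pos: [482.8, 300.4, 78.4]
tool_rot: [[0.004, -0.001, 1.0], [0.002, 1.0, 0.001], [-1.0, 0.002, 0.004]]
contact_force: [0.3, 0.3, -0.2]
finger_gap: 60.2
```

```bash
python3 -c "
from h import *
plan([535,-58,75],-30,75,n=10)
s,im,d=look('p2')"
```

```text
pos [482.8 300.4  78.4] jaw 0.1 D [  52.2 -358.4   -3.4] rv [30.1  0.2 -0.2] gap 60.2 F [ 0.3  0.3 -0.2] t 14.35
[75, 0.004, -0.478, 0.069, 0.0084, 0.0001, -0.0001],
[75, 0.004, -0.474, 0.094, 0.0084, 0.0001, -0.0001],
[75, 0.004, -0.468, 0.119, 0.0084, 0.0001, -0.0001],
[75, 0.004, -0.461, 0.143, 0.0084, 0.0001, -0.0001],
[75, 0.004, -0.453, 0.167, 0.0084, 0.0001, -0.0001],
[75, 0.004, -0.444, 0.191, 0.0084, 0.0001, -0.0001],
[75, 0.004, -0.433, 0.214, 0.0084, 0.0001, -0.0001],
[75, 0.004, -0.421, 0.236, 0.0084, 0.0001, -0.0001],
[75, 0.004, -0.408, 0.258, 0.0084, 0.0001, -0.0001],
[75, 0.004, -0.394, 0.279, 0.0084, 0.0001, -0.0001],
```

View pics/p2.png

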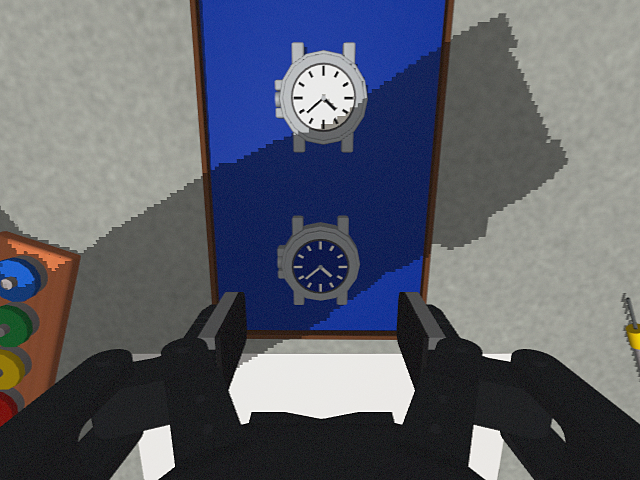

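Emit:
step_arm(
  commands=[
    [75,0,-0.478,0.069,0.0084,0,0],
    [75,0,-0.474,0.094,0.0084,0,0],
    [75,0,-0.468,0.119,0.0084,0,0],
    [75,0,-0.461,0.143,0.0084,0,0],
    [75,0,-0.453,0.167,0.0084,0,0],
    [75,0,-0.444,0.191,0.0084,0,0],
    [75,0,-0.433,0.214,0.0084,0,0],
    [75,0,-0.421,0.236,0.0084,0,0],
    [75,0,-0.408,0.258,0.0084,0,0],
    [75,0,-0.394,0.279,0.0084,0,0],
  ],
)

```text
time: 15.4
eef_pos: [532.1, -60.3, 74.7]
tool_rot: [[-0.003, 0.504, 0.863], [0.0, 0.863, -0.504], [-1.0, -0.001, -0.002]]
contact_force: [1.6, 0.1, -0.3]
finger_gap: 60.1
```

Emit:
step_arm(
  commands=[
    [75,0,0,0,0,0,0],
    [75,0,0,0,0,0,0],
    [75,0,0,0,0,0,0],
    [75,0,0,0,0,0,0],
  ],
)

```text
time: 15.8
eef_pos: [532.7, -57.7, 75.6]
tool_rot: [[-0.001, 0.501, 0.866], [0.0, 0.866, -0.501], [-1.0, -0.0, -0.001]]
contact_force: [-0.8, 0.6, 0.7]
finger_gap: 60.1
```

```bash
python3 -c "
from h import *
s,im,d=look('w3');print(s['eef_pos'],jaw(s),s['finger_gap'])"
```

```text
[532.66342895 -57.73736133  75.63946845] -30.047233142088437 60.05905339456843
```

View pics/w3.png

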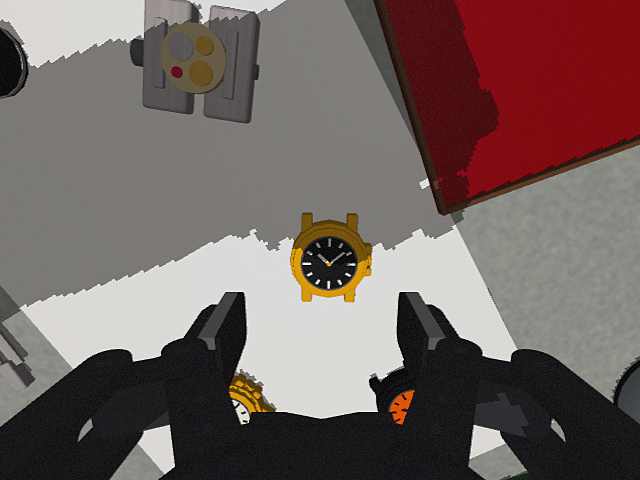

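```bash
python3 -c "
from h import *
C,a=watch('w3',[(307,213),(353,213),(306,300),(350,300)])
plan([*C,9],a,75,n=4)
for q in [(440,213)]: print(wpx('w3',[q],10))
"
```

```text
watch [535.9 -58.2] xang mod180 -31.0
pos [532.9 -57.7  75.8] jaw -30.0 D [  3.   -0.4 -66.8] rv [ 0.9 -0.   0. ] gap 60.2 F [-0.   0.7 -1. ] t 15.85
[75, 0.223, 0.004, 0.01, 0.0007, -0.0, 0.0],
[75, 0.223, 0.004, 0.009, 0.0007, -0.0, 0.0],
[75, 0.223, 0.004, 0.009, 0.0007, -0.0, 0.0],
[75, 0.223, 0.004, 0.009, 0.0007, -0.0, 0.0],
[[600.96016969 -64.76413327]]
```

Emit:
step_arm(
  commands=[
    [75,0.27,0.008,0.019,0.001,0,0],
    [75,0.27,0.008,0.019,0.001,0,0],
    [75,0.22,0,0,0,0,0],
    [75,0.1,0,0,0,0,0],
    [75,0,0,0,0,0,0],
    [75,0,0,0,0,0,0],
    [75,0,0,0,0,0,0],
  ],
)

```text
time: 16.55
eef_pos: [537.1, -59.3, 12.6]
tool_rot: [[0.002, 0.513, 0.858], [-0.0, 0.858, -0.513], [-1.0, 0.001, 0.002]]
contact_force: [1.0, 0.5, -0.1]
finger_gap: 60.8
```

Emit:
step_arm(
  commands=[
    [75,0.047,0,-0.01,0,0,0],
    [90,0,0,0,0,0,0],
    [105,0,0,0,0,0,0],
    [115,0,0,0,0,0,0],
    [125,0,0,0,0,0,0],
    [140,0,0,0,0,0,0],
    [140,0,0,0,0,0,0],
    [140,0,0,0,0,0,0],
  ],
)

```text
time: 17.35
eef_pos: [536.2, -59.3, 8.9]
tool_rot: [[0.002, 0.513, 0.858], [-0.001, 0.858, -0.513], [-1.0, 0.0, 0.002]]
contact_force: [-0.7, -0.2, 4.7]
finger_gap: 43.3
```

Emit:
step_arm(
  commands=[
    [140,-0.05,0,0,0,0,0],
    [140,-0.15,0,0,0,0,0],
    [140,-0.25,0,0,0,0,0],
    [140,-0.25,0,0,0,0,0],
    [140,-0.15,0,0,0,0,0],
    [140,-0.05,0,0,0,0,0],
    [140,0,0,0,0,0,0],
    [140,0,0,0,0,0,0],
  ],
)

```text
time: 18.15
eef_pos: [535.0, -58.9, 74.9]
tool_rot: [[-0.001, 0.513, 0.858], [0.0, 0.858, -0.513], [-1.0, -0.001, -0.001]]
contact_force: [-0.3, 0.6, -1.4]
finger_gap: 43.2
```

```bash
python3 -c "
from h import *
R_=np.array([[np.cos(np.radians(-8.5)),np.sin(np.radians(8.5))],[-np.sin(np.radians(8.5)),np.cos(np.radians(8.5))]])
c=np.array([678,14])
print(c+R_@[-8,45],c+R_@[-8,-45])
plan([*(c+R_@[-8,45]),60],-8.5,140,n=6)
s,im,d=look('g3')"
```

```text
[676.73929659  59.68818914] [663.43644959 -29.32323856]
pos [535.  -58.9  74.9] jaw -30.9 D [141.8 118.6 -14.9] rv [-22.4  -0.1   0. ] gap 43.2 F [-0.3  0.6 -1.4] t 18.15
[140, 0.033, 0.388, 0.135, -0.0104, -0.0, 0.0],
[140, 0.033, 0.378, 0.16, -0.0104, -0.0, 0.0],
[140, 0.033, 0.367, 0.184, -0.0104, -0.0, 0.0],
[140, 0.033, 0.354, 0.208, -0.0104, -0.0, 0.0],
[140, 0.033, 0.34, 0.23, -0.0104, -0.0, 0.0],
[140, 0.033, 0.324, 0.252, -0.0104, -0.0, 0.0],
```

View pics/g3.png

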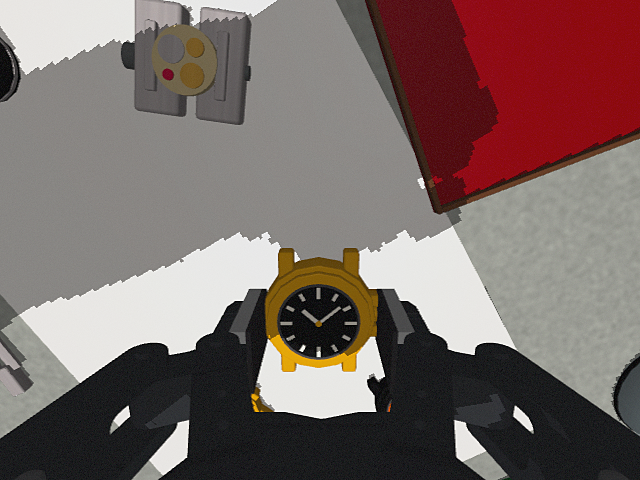

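Emit:
step_arm(
  commands=[
    [140,0.033,0.388,0.135,-0.0104,0,0],
    [140,0.033,0.378,0.16,-0.0104,0,0],
    [140,0.033,0.367,0.184,-0.0104,0,0],
    [140,0.033,0.354,0.208,-0.0104,0,0],
    [140,0.033,0.34,0.23,-0.0104,0,0],
    [140,0.033,0.324,0.252,-0.0104,0,0],
    [140,0,0,0,0,0,0],
    [140,0,0,0,0,0,0],
    [140,0,0,0,0,0,0],
  ],
)

```text
time: 19.1
eef_pos: [675.9, 59.0, 59.7]
tool_rot: [[-0.003, 0.147, 0.989], [-0.0, 0.989, -0.147], [-1.0, -0.001, -0.002]]
contact_force: [-0.4, -0.3, -1.2]
finger_gap: 43.1
```

```bash
python3 -c "
from h import *
plan([677,60,16],-8.5,140,n=4)
s,im,d=look('p3')"
```

```text
pos [675.9  59.   59.7] jaw -8.5 D [  1.1   1.  -43.7] rv [ 0.  -0.1  0. ] gap 43.1 F [-0.4 -0.3 -1.2] t 19.1
[140, 0.146, 0.004, 0.003, 0.0, -0.0001, 0.0],
[140, 0.146, 0.004, 0.003, 0.0, -0.0001, 0.0],
[140, 0.146, 0.004, 0.003, 0.0, -0.0001, 0.0],
[140, 0.146, 0.004, 0.003, 0.0, -0.0001, 0.0],
```

View pics/p3.png

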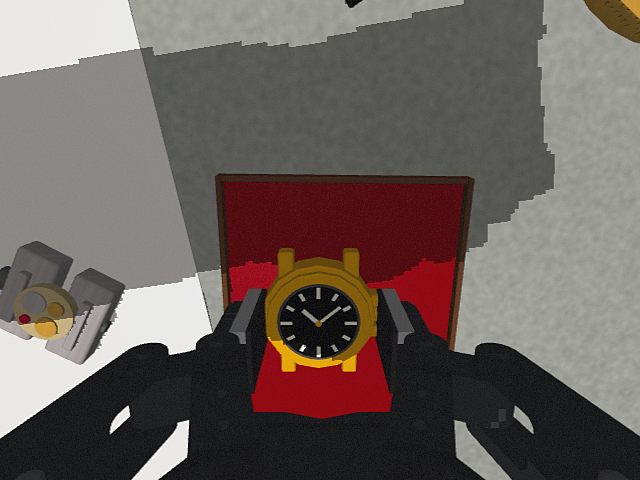

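Emit:
step_arm(
  commands=[
    [140,0.2,0,0.05,0,0,0],
    [140,0.2,0,0.04,0,0,0],
    [140,0.13,0,0,0,0,0],
    [140,0.05,0,0,0,0,0],
    [140,0,0,0,0,0,0],
    [140,0,0,0,0,0,0],
    [140,0,0,0,0,0,0],
  ],
)

```text
time: 19.85
eef_pos: [684.4, 58.8, 18.0]
tool_rot: [[0.001, 0.146, 0.989], [0.0, 0.989, -0.146], [-1.0, 0.0, 0.001]]
contact_force: [-0.1, -0.4, -0.2]
finger_gap: 43.5
```

Emit:
step_arm(
  commands=[
    [140,0.03,0,0,0,0,0],
    [140,0.02,0,0,0,0,0],
    [140,0.01,0,0,0,0,0],
    [140,0.005,0,0,0,0,0],
    [140,0,0,0,0,0,0],
  ],
)

```text
time: 20.35
eef_pos: [684.0, 58.7, 13.1]
tool_rot: [[0.0, 0.146, 0.989], [0.0, 0.989, -0.146], [-1.0, 0.0, 0.0]]
contact_force: [-1.8, 0.4, 4.9]
finger_gap: 43.3
```

Emit:
step_arm(
  commands=[
    [125,0,0,0,0,0,0],
    [115,0,0,0,0,0,0],
    [105,0,0,0,0,0,0],
    [95,0,0,0,0,0,0],
    [85,0,0,0,0,0,0],
    [85,-0.1,0,0,0,0,0],
    [85,-0.3,0,0,0,0,0],
    [80,-0.3,0,0,0,0,0],
    [75,-0.15,0,0,0,0,0],
    [75,0,0,0,0,0,0],
  ],
)

```text
time: 21.35
eef_pos: [685.7, 58.8, 79.0]
tool_rot: [[0.005, 0.146, 0.989], [0.0, 0.989, -0.146], [-1.0, 0.001, 0.005]]
contact_force: [1.3, -0.2, 0.3]
finger_gap: 60.5
```

```bash
python3 -c "
from h import *
plan([429,-116,75],20.6,75,n=10)
s,im,d=look('p3b')"
```

```text
pos [685.7  58.8  79. ] jaw -8.4 D [-256.7 -174.8   -4. ] rv [-29.    0.3   0. ] gap 60.5 F [ 1.3 -0.2  0.3] t 21.35
[75, 0.003, -0.281, -0.304, -0.0081, 0.0001, 0.0],
[75, 0.004, -0.265, -0.318, -0.0081, 0.0001, 0.0],
[75, 0.004, -0.248, -0.331, -0.0081, 0.0001, 0.0],
[75, 0.004, -0.231, -0.343, -0.0081, 0.0001, 0.0],
[75, 0.004, -0.214, -0.355, -0.0081, 0.0001, 0.0],
[75, 0.004, -0.195, -0.365, -0.0081, 0.0001, 0.0],
[75, 0.005, -0.177, -0.374, -0.0081, 0.0001, 0.0],
[75, 0.005, -0.158, -0.383, -0.0081, 0.0001, 0.0],
[75, 0.005, -0.138, -0.39, -0.0081, 0.0001, 0.0],
[75, 0.005, -0.118, -0.397, -0.0081, 0.0001, 0.0],
```

View pics/p3b.png

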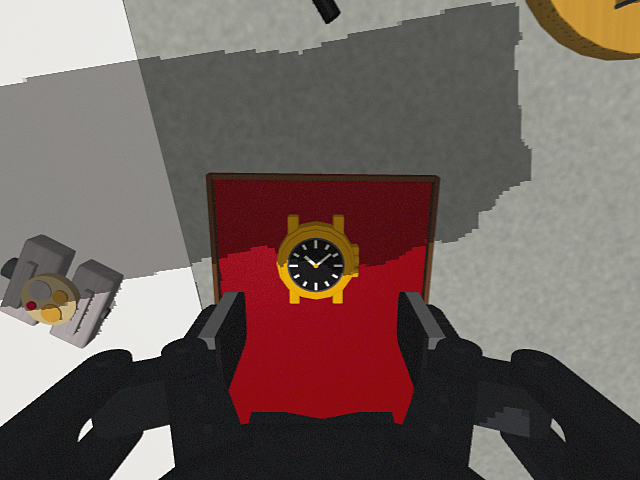

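Gold_black lies flat in the red tray (px 316,263). Next: gold_white.

Emit:
step_arm(
  commands=[
    [75,0,-0.281,-0.304,-0.0081,0,0],
    [75,0,-0.265,-0.318,-0.0081,0,0],
    [75,0,-0.248,-0.331,-0.0081,0,0],
    [75,0,-0.231,-0.343,-0.0081,0,0],
    [75,0,-0.214,-0.355,-0.0081,0,0],
    [75,0,-0.195,-0.365,-0.0081,0,0],
    [75,0,-0.177,-0.374,-0.0081,0,0],
    [75,0,-0.158,-0.383,-0.0081,0,0],
    [75,0,-0.138,-0.39,-0.0081,0,0],
    [75,0,-0.118,-0.397,-0.0081,0,0],
  ],
)

```text
time: 22.4
eef_pos: [425.3, -116.7, 74.9]
tool_rot: [[-0.002, -0.356, 0.934], [0.001, 0.934, 0.356], [-1.0, 0.001, -0.002]]
contact_force: [0.8, -0.5, 0.3]
finger_gap: 60.3
```

Emit:
step_arm(
  commands=[
    [75,0,0,0,0,0,0],
    [75,0,0,0,0,0,0],
    [75,0,0,0,0,0,0],
    [75,0,0,0,0,0,0],
  ],
)

```text
time: 22.8
eef_pos: [428.3, -116.0, 75.9]
tool_rot: [[0.0, -0.355, 0.935], [0.0, 0.935, 0.355], [-1.0, 0.0, 0.0]]
contact_force: [0.2, 1.0, -0.3]
finger_gap: 60.6
```

```bash
python3 -c "
from h import *
s,im,d=look('w4');print(s['eef_pos'],jaw(s),s['finger_gap'])"
```

```text
[ 428.33069498 -116.0281505    75.90338063] 20.795433708057125 60.5866917309239
```

View pics/w4.png

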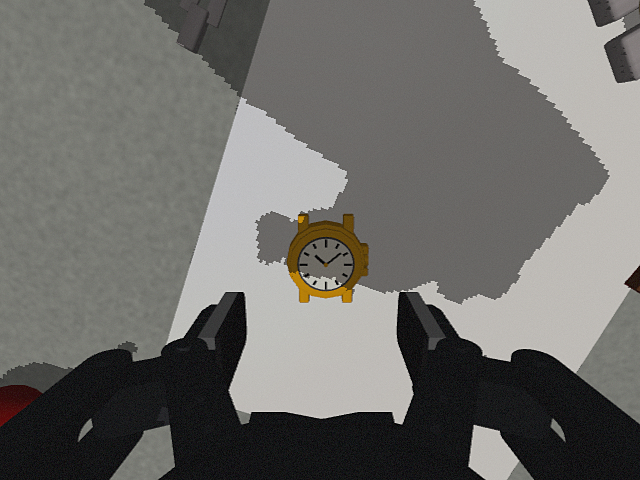

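```bash
python3 -c "
from h import *
C,a=watch('w4',[(303,214),(349,214),(304,301),(348,301)])
plan([*C,9],a,75,n=4)
"
```

```text
watch [ 430.  -113.9] xang mod180 21.0
pos [ 428.3 -116.    75.9] jaw 20.8 D [  1.7   2.1 -66.9] rv [-0.2  0.   0. ] gap 60.2 F [-0.  -0.5 -0.5] t 22.85
[75, 0.223, 0.005, 0.008, -0.0001, 0.0, 0.0],
[75, 0.223, 0.005, 0.008, -0.0001, 0.0, 0.0],
[75, 0.223, 0.005, 0.008, -0.0001, 0.0, 0.0],
[75, 0.223, 0.005, 0.008, -0.0001, 0.0, 0.0],
```

Emit:
step_arm(
  commands=[
    [75,0.27,0.01,0.016,0,0,0],
    [75,0.27,0.01,0.016,0,0,0],
    [75,0.22,0,0,0,0,0],
    [75,0.1,0,0,0,0,0],
    [75,0,0,0,0,0,0],
    [75,0,0,0,0,0,0],
    [75,0,0,0,0,0,0],
  ],
)

```text
time: 23.55
eef_pos: [430.2, -114.4, 12.4]
tool_rot: [[0.002, -0.354, 0.935], [-0.0, 0.935, 0.354], [-1.0, -0.001, 0.001]]
contact_force: [0.2, 0.0, 0.8]
finger_gap: 60.1
```

Emit:
step_arm(
  commands=[
    [75,0.045,0,0,0,0,0],
    [90,0,0,0,0,0,0],
    [105,0,0,0,0,0,0],
    [115,0,0,0,0,0,0],
    [125,0,0,0,0,0,0],
    [140,0,0,0,0,0,0],
    [140,0,0,0,0,0,0],
    [140,0,0,0,0,0,0],
  ],
)

```text
time: 24.35
eef_pos: [430.0, -114.1, 9.1]
tool_rot: [[0.002, -0.354, 0.935], [0.0, 0.935, 0.354], [-1.0, -0.0, 0.002]]
contact_force: [-0.5, 1.9, 6.7]
finger_gap: 43.4
```

Emit:
step_arm(
  commands=[
    [140,-0.05,0,0,0,0,0],
    [140,-0.15,0,0,0,0,0],
    [140,-0.25,0,0,0,0,0],
    [140,-0.25,0,0,0,0,0],
    [140,-0.15,0,0,0,0,0],
    [140,-0.05,0,0,0,0,0],
    [140,0,0,0,0,0,0],
    [140,0,0,0,0,0,0],
  ],
)

```text
time: 25.15
eef_pos: [428.6, -114.1, 75.2]
tool_rot: [[-0.001, -0.354, 0.935], [0.0, 0.935, 0.354], [-1.0, 0.001, -0.001]]
contact_force: [-0.3, 0.2, -2.1]
finger_gap: 43.1
```

```bash
python3 -c "
from h import *
plan([671,-30,62],-8.5,140,n=9)
s,im,d=look('g4')"
```

```text
pos [ 428.6 -114.1   75.2] jaw 20.7 D [242.4  84.1 -13.2] rv [29.2 -0.1 -0. ] gap 43.1 F [-0.3  0.2 -2.1] t 25.15
[140, 0.019, -0.011, 0.38, 0.009, -0.0, -0.0],
[140, 0.019, 0.011, 0.38, 0.009, -0.0, -0.0],
[140, 0.019, 0.032, 0.379, 0.009, -0.0, -0.0],
[140, 0.019, 0.054, 0.376, 0.009, -0.0, -0.0],
[140, 0.019, 0.075, 0.373, 0.009, -0.0, -0.0],
[140, 0.019, 0.096, 0.368, 0.009, -0.0, -0.0],
[140, 0.019, 0.117, 0.362, 0.009, -0.0, -0.0],
[140, 0.019, 0.137, 0.354, 0.009, -0.0, -0.0],
[140, 0.019, 0.157, 0.346, 0.009, -0.0, -0.0],
```

View pics/g4.png

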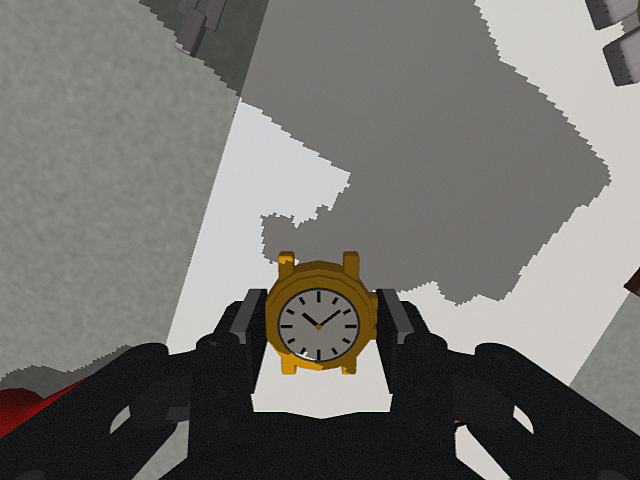

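Emit:
step_arm(
  commands=[
    [140,0.02,-0.011,0.38,0.009,0,0],
    [140,0.02,0.011,0.38,0.009,0,0],
    [140,0.02,0.032,0.379,0.009,0,0],
    [140,0.02,0.054,0.376,0.009,0,0],
    [140,0.02,0.075,0.373,0.009,0,0],
    [140,0.02,0.096,0.368,0.009,0,0],
    [140,0.02,0.117,0.362,0.009,0,0],
    [140,0.02,0.137,0.354,0.009,0,0],
    [140,0.02,0.157,0.346,0.009,0,0],
    [140,0,0,0,0,0,0],
  ],
)

```text
time: 26.2
eef_pos: [673.9, -28.4, 59.9]
tool_rot: [[0.0, 0.145, 0.989], [0.001, 0.989, -0.145], [-1.0, 0.001, -0.0]]
contact_force: [-0.4, 0.4, -1.4]
finger_gap: 43.3
```

Emit:
step_arm(
  commands=[
    [140,0,0,0,0,0,0],
    [140,0,0,0,0,0,0],
  ],
)

```text
time: 26.4
eef_pos: [670.1, -30.2, 61.1]
tool_rot: [[-0.003, 0.146, 0.989], [-0.0, 0.989, -0.146], [-1.0, -0.0, -0.003]]
contact_force: [0.2, 0.1, -2.0]
finger_gap: 43.3
```

```bash
python3 -c "
from h import *
plan([671,-30,18],-8.5,140,n=4)
s,im,d=look('p4')"
```

```text
pos [670.1 -30.2  61.1] jaw -8.4 D [  0.9   0.2 -43.1] rv [ 0.1 -0.2  0. ] gap 43.3 F [ 0.2  0.1 -2. ] t 26.4
[140, 0.144, 0.001, 0.003, 0.0001, -0.0001, 0.0],
[140, 0.144, 0.001, 0.003, 0.0001, -0.0001, 0.0],
[140, 0.144, 0.001, 0.003, 0.0001, -0.0001, 0.0],
[140, 0.144, 0.001, 0.003, 0.0001, -0.0001, 0.0],
```

View pics/p4.png

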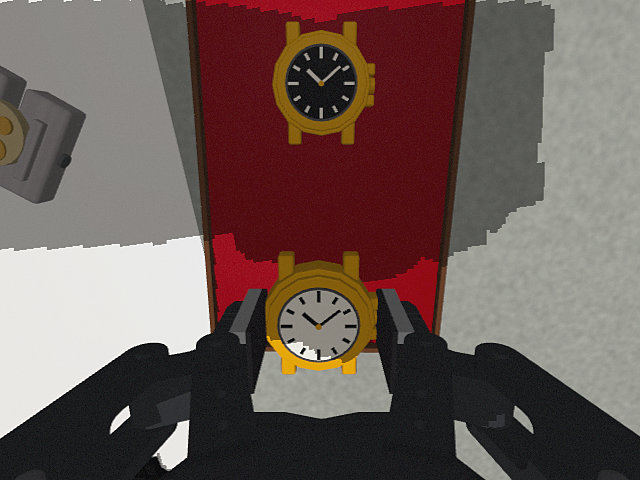

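```bash
python3 -c "
from h import *
print(wpx('p4',[(225,340),(205,210),(455,210),(435,325),(365,352)],10))
print(wpx('p4',[(321,82)],18))
s=read_state();E=np.load('pics/p4.npz')['E'];print(s['eef_pos'])
"
```

```text
[[610.50196882 -61.73662139]
 [616.31453278  11.17783633]
 [739.78054655  -7.02877462]
 [725.76686168 -69.33187829]
 [686.12291757 -80.40036042]]
[[682.24577782  60.50605257]]
[670.28372506 -30.3406291   61.54473481]
```

Emit:
step_arm(
  commands=[
    [140,0.2,0.03,0,0,0,0],
    [140,0.2,0.02,0,0,0,0],
    [140,0.13,0,0,0,0,0],
    [140,0.05,0,0,0,0,0],
    [140,0,0,0,0,0,0],
    [140,0,0,0,0,0,0],
    [140,0,0,0,0,0,0],
  ],
)

```text
time: 27.15
eef_pos: [672.8, -26.3, 19.5]
tool_rot: [[0.001, 0.146, 0.989], [-0.0, 0.989, -0.146], [-1.0, 0.0, 0.001]]
contact_force: [-0.1, -0.1, -1.4]
finger_gap: 43.5
```

Emit:
step_arm(
  commands=[
    [140,0.04,0,0,0,0,0],
    [140,0.025,0,0,0,0,0],
    [140,0.01,0,0,0,0,0],
    [140,0.005,0,0,0,0,0],
    [140,0,0,0,0,0,0],
  ],
)

```text
time: 27.65
eef_pos: [672.2, -26.2, 13.2]
tool_rot: [[0.0, 0.146, 0.989], [-0.0, 0.989, -0.146], [-1.0, 0.0, 0.0]]
contact_force: [-2.0, 1.0, 1.5]
finger_gap: 43.2
```

Emit:
step_arm(
  commands=[
    [140,0.004,0,0,0,0,0],
    [140,0,0,0,0,0,0],
  ],
)

```text
time: 27.85
eef_pos: [672.2, -26.3, 13.2]
tool_rot: [[0.0, 0.146, 0.989], [-0.0, 0.989, -0.146], [-1.0, 0.0, 0.0]]
contact_force: [-3.3, 0.4, 4.4]
finger_gap: 43.1
```

Emit:
step_arm(
  commands=[
    [125,0,0,0,0,0,0],
    [115,0,0,0,0,0,0],
    [105,0,0,0,0,0,0],
    [95,0,0,0,0,0,0],
    [85,0,0,0,0,0,0],
    [85,-0.1,0,0,0,0,0],
    [85,-0.3,0,0,0,0,0],
    [80,-0.3,0,0,0,0,0],
    [75,-0.15,0,0,0,0,0],
    [75,0,0,0,0,0,0],
  ],
)

```text
time: 28.85
eef_pos: [674.0, -26.3, 79.0]
tool_rot: [[0.005, 0.146, 0.989], [-0.0, 0.989, -0.146], [-1.0, 0.001, 0.005]]
contact_force: [0.6, -0.3, 0.3]
finger_gap: 60.0
```

```bash
python3 -c "
from h import *
plan([532.5,-170,75],3.8,75,n=6)
s,im,d=look('p4b')"
```

```text
pos [674.  -26.3  79. ] jaw -8.4 D [-141.5 -143.7   -4. ] rv [-12.2   0.3  -0. ] gap 60.0 F [ 0.6 -0.3  0.3] t 28.85
[75, 0.007, -0.362, -0.264, -0.0057, 0.0001, -0.0],
[75, 0.008, -0.352, -0.277, -0.0057, 0.0001, -0.0],
[75, 0.008, -0.342, -0.289, -0.0057, 0.0001, -0.0],
[75, 0.008, -0.332, -0.301, -0.0057, 0.0001, -0.0],
[75, 0.008, -0.321, -0.313, -0.0057, 0.0001, -0.0],
[75, 0.009, -0.309, -0.324, -0.0057, 0.0001, -0.0],
```

View pics/p4b.png

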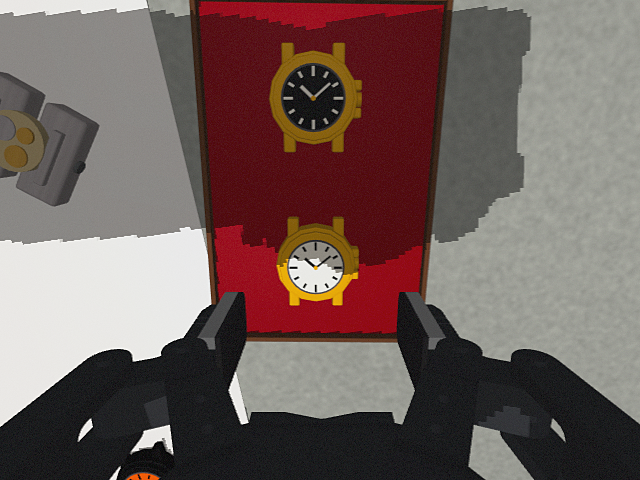

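Both gold watches are flat in the red tray. Now black_orange.

Emit:
step_arm(
  commands=[
    [75,0,-0.362,-0.264,-0.0057,0,0],
    [75,0,-0.352,-0.277,-0.0057,0,0],
    [75,0,-0.342,-0.289,-0.0057,0,0],
    [75,0,-0.332,-0.301,-0.0057,0,0],
    [75,0,-0.321,-0.313,-0.0057,0,0],
    [75,0,-0.309,-0.324,-0.0057,0,0],
    [75,0,0,0,0,0,0],
    [75,0,0,0,0,0,0],
    [75,0,0,0,0,0,0],
    [75,0,0,0,0,0,0],
  ],
)

```text
time: 29.9
eef_pos: [531.5, -169.2, 75.8]
tool_rot: [[-0.0, -0.069, 0.998], [0.0, 0.998, 0.069], [-1.0, 0.0, -0.0]]
contact_force: [0.2, 0.7, -0.2]
finger_gap: 60.8
```

```bash
python3 -c "
from h import *
s,im,d=look('w5');print(s['eef_pos'],jaw(s),s['finger_gap'])"
```

```text
[ 531.50919073 -169.17226818   75.79973799] 3.975051612055953 60.77159187518418
```

View pics/w5.png

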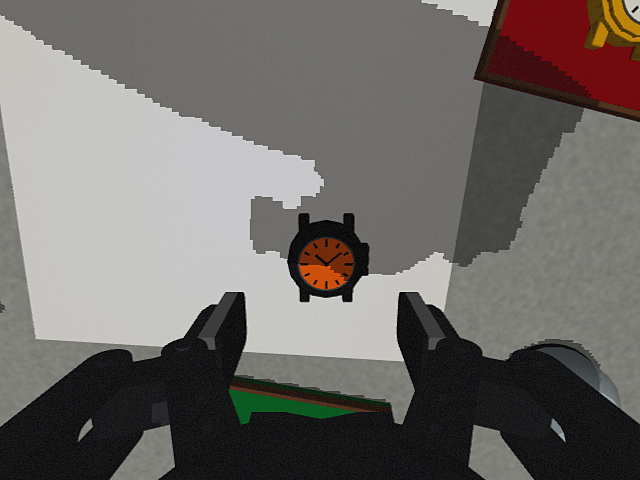

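```bash
python3 -c "
from h import *
C,a=watch('w5',[(304,213),(349,213),(305,301),(348,301)])
plan([*C,9],a,75,n=4)
"
```

```text
watch [ 533.6 -167.5] xang mod180 4.2
pos [ 531.5 -169.2   75.9] jaw 4.0 D [  2.1   1.7 -66.9] rv [-0.2 -0.  -0. ] gap 60.1 F [-1.3  0.  -0.8] t 29.95
[75, 0.223, 0.005, 0.007, -0.0001, -0.0, -0.0],
[75, 0.223, 0.005, 0.007, -0.0001, -0.0, -0.0],
[75, 0.223, 0.005, 0.007, -0.0001, -0.0, -0.0],
[75, 0.223, 0.005, 0.007, -0.0001, -0.0, -0.0],
```

Emit:
step_arm(
  commands=[
    [75,0.27,0.01,0.014,0,0,0],
    [75,0.27,0.01,0.014,0,0,0],
    [75,0.22,0,0,0,0,0],
    [75,0.1,0,0,0,0,0],
    [75,0,0,0,0,0,0],
    [75,0,0,0,0,0,0],
    [75,0,0,0,0,0,0],
  ],
)

```text
time: 30.65
eef_pos: [533.8, -168.6, 12.7]
tool_rot: [[0.002, -0.068, 0.998], [-0.001, 0.998, 0.068], [-1.0, -0.001, 0.002]]
contact_force: [0.2, 0.3, 0.4]
finger_gap: 60.2
```

Emit:
step_arm(
  commands=[
    [75,0.048,0.01,0,0,0,0],
    [90,0,0,0,0,0,0],
    [105,0,0,0,0,0,0],
    [115,0,0,0,0,0,0],
    [125,0,0,0,0,0,0],
    [140,0,0,0,0,0,0],
    [140,0,0,0,0,0,0],
    [140,0,0,0,0,0,0],
  ],
)

```text
time: 31.45
eef_pos: [533.6, -167.7, 9.0]
tool_rot: [[0.002, -0.068, 0.998], [-0.0, 0.998, 0.068], [-1.0, -0.0, 0.002]]
contact_force: [-0.0, 0.8, 5.3]
finger_gap: 43.5
```

Emit:
step_arm(
  commands=[
    [140,-0.05,0,0,0,0,0],
    [140,-0.15,0,0,0,0,0],
    [140,-0.25,0,0,0,0,0],
    [140,-0.25,0,0,0,0,0],
    [140,-0.15,0,0,0,0,0],
    [140,-0.05,0,0,0,0,0],
    [140,0,0,0,0,0,0],
    [140,0,0,0,0,0,0],
  ],
)

```text
time: 32.25
eef_pos: [532.1, -167.4, 74.8]
tool_rot: [[-0.001, -0.068, 0.998], [0.0, 0.998, 0.068], [-1.0, 0.001, -0.001]]
contact_force: [-1.1, -0.8, -2.1]
finger_gap: 43.6
```

```bash
python3 -c "
from h import *
plan([507,-352,62],-7.7,140,n=7)
s,im,d=look('g5')"
```

```text
pos [ 532.1 -167.4   74.8] jaw 3.9 D [ -25.1 -184.6  -12.8] rv [11.6 -0.1 -0. ] gap 43.6 F [-1.1 -0.8 -2.1] t 32.25
[140, 0.024, -0.347, -0.072, 0.0046, -0.0, -0.0],
[140, 0.024, -0.349, -0.061, 0.0046, -0.0, -0.0],
[140, 0.024, -0.351, -0.051, 0.0046, -0.0, -0.0],
[140, 0.024, -0.352, -0.041, 0.0046, -0.0, -0.0],
[140, 0.024, -0.353, -0.031, 0.0046, -0.0, -0.0],
[140, 0.024, -0.354, -0.021, 0.0046, -0.0, -0.0],
[140, 0.024, -0.355, -0.011, 0.0046, -0.0, -0.0],
```

View pics/g5.png

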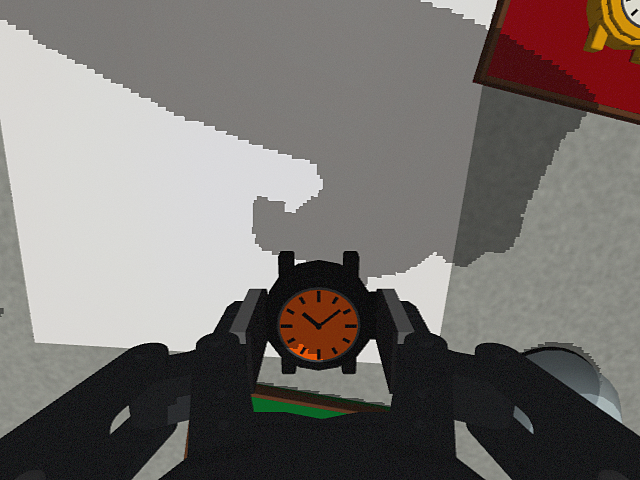

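Emit:
step_arm(
  commands=[
    [140,0.024,-0.347,-0.072,0.0046,0,0],
    [140,0.024,-0.349,-0.061,0.0046,0,0],
    [140,0.024,-0.351,-0.051,0.0046,0,0],
    [140,0.024,-0.352,-0.041,0.0046,0,0],
    [140,0.024,-0.353,-0.031,0.0046,0,0],
    [140,0.024,-0.354,-0.021,0.0046,0,0],
    [140,0.024,-0.355,-0.011,0.0046,0,0],
    [140,0,0,0,0,0,0],
    [140,0,0,0,0,0,0],
    [140,0,0,0,0,0,0],
  ],
)

```text
time: 33.3
eef_pos: [507.3, -351.0, 62.2]
tool_rot: [[-0.001, 0.133, 0.991], [0.001, 0.991, -0.133], [-1.0, 0.001, -0.001]]
contact_force: [0.2, -0.1, -1.2]
finger_gap: 43.4
```

```bash
python3 -c "
from h import *
plan([507,-352,18],-7.7,140,n=4)
s,im,d=look('p5')"
```

```text
pos [ 507.3 -351.    62.2] jaw -7.6 D [ -0.3  -1.  -44.2] rv [ 0.1 -0.1 -0.1] gap 43.4 F [ 0.2 -0.1 -1.2] t 33.3
[140, 0.147, -0.004, -0.0, 0.0, -0.0001, -0.0],
[140, 0.147, -0.004, -0.0, 0.0, -0.0001, -0.0],
[140, 0.147, -0.004, -0.001, 0.0, -0.0001, -0.0],
[140, 0.147, -0.004, -0.001, 0.0, -0.0001, -0.0],
```

View pics/p5.png

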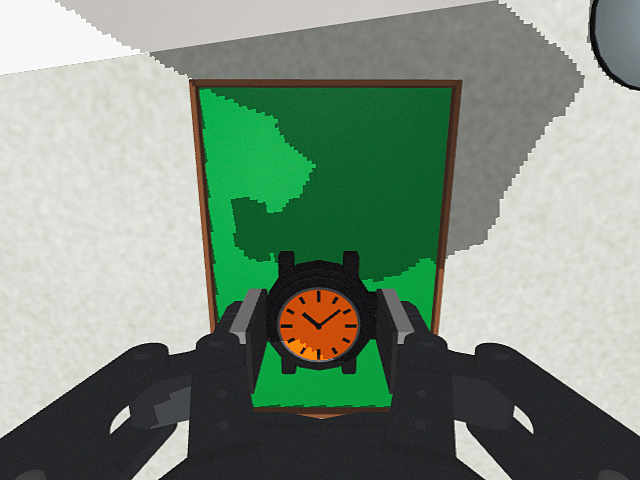

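Centred in the green tray (walls at cols ~215/437). Lower.

Emit:
step_arm(
  commands=[
    [140,0.2,0,0,0,0,0],
    [140,0.2,0,0,0,0,0],
    [140,0.13,0,0,0,0,0],
    [140,0.05,0,0,0,0,0],
    [140,0,0,0,0,0,0],
    [140,0,0,0,0,0,0],
    [140,0,0,0,0,0,0],
  ],
)

```text
time: 34.05
eef_pos: [508.3, -352.4, 20.3]
tool_rot: [[0.001, 0.134, 0.991], [-0.001, 0.991, -0.134], [-1.0, -0.001, 0.001]]
contact_force: [0.2, 0.1, -1.0]
finger_gap: 43.2
```

Emit:
step_arm(
  commands=[
    [140,0.045,0,0,0,0,0],
    [140,0.03,0,0,0,0,0],
    [140,0.012,0,0,0,0,0],
    [140,0.007,0,0,0,0,0],
    [140,0,0,0,0,0,0],
    [140,0,0,0,0,0,0],
  ],
)

```text
time: 34.65
eef_pos: [507.6, -352.1, 13.1]
tool_rot: [[0.0, 0.134, 0.991], [-0.0, 0.991, -0.134], [-1.0, -0.0, 0.0]]
contact_force: [-3.0, 1.2, 5.0]
finger_gap: 43.2
```

Emit:
step_arm(
  commands=[
    [125,0,0,0,0,0,0],
    [115,0,0,0,0,0,0],
    [105,0,0,0,0,0,0],
    [95,0,0,0,0,0,0],
    [85,0,0,0,0,0,0],
    [85,-0.1,0,0,0,0,0],
    [85,-0.3,0,0,0,0,0],
    [80,-0.4,0,0,0,0,0],
    [75,-0.4,0,0,0,0,0],
    [75,0,0,0,0,0,0],
  ],
)

```text
time: 35.65
eef_pos: [510.7, -354.2, 108.3]
tool_rot: [[0.008, 0.134, 0.991], [-0.006, 0.991, -0.134], [-1.0, -0.005, 0.009]]
contact_force: [0.6, -0.3, 0.8]
finger_gap: 60.0
```

Emit:
step_arm(
  commands=[
    [75,-0.3,-0.5,-0.5,0,0,0],
    [75,-0.2,-0.5,-0.5,0,0,0],
    [75,0,-0.3,-0.3,0,0,0],
    [75,0,0,0,0,0,0],
    [75,0,0,0,0,0,0],
    [75,0,0,0,0,0,0],
  ],
)

```text
time: 36.25
eef_pos: [407.9, -427.7, 135.1]
tool_rot: [[-0.0, 0.133, 0.991], [0.001, 0.991, -0.133], [-1.0, 0.001, -0.0]]
contact_force: [0.5, -0.4, -0.7]
finger_gap: 60.1
```

```bash
python3 -c "
from h import *
im,d=camera('top');cv2.imwrite('pics/top1.png',im);np.save('pics/top1.npy',d)
im2,_=camera('scene');cv2.imwrite('pics/scene1.png',im2)
s=read_state();print(s['eef_pos'],s['contact_force'],s['time'])"
```

```text
[ 408.30912061 -427.45874095  135.09881147] [-0.44569515 -0.27649112  0.07267761] 36.35
```

View pics/top1.png

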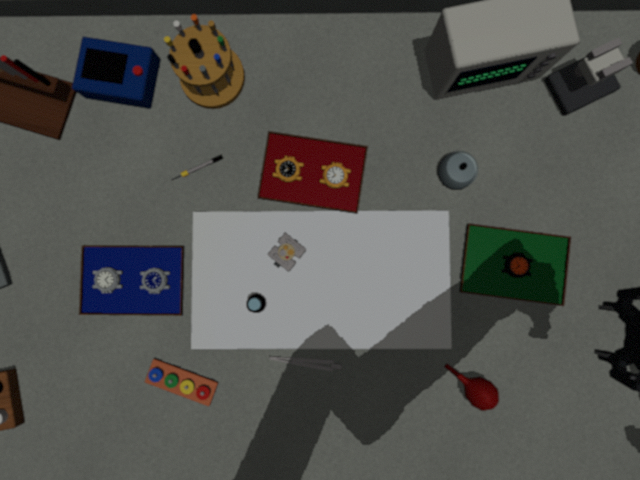

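View pics/scene1.png

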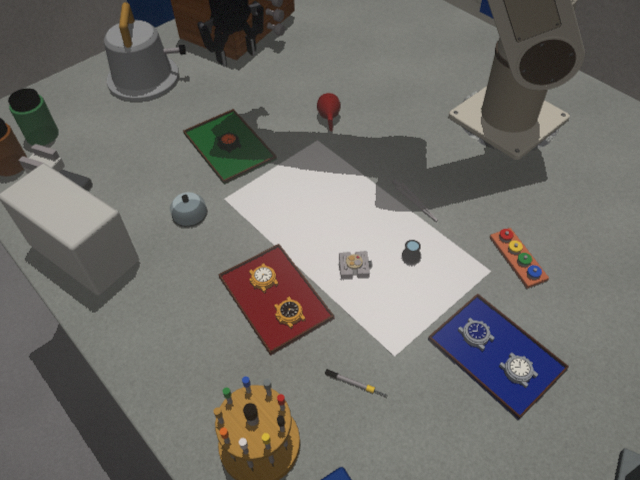

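All five watches are in their trays, and the movement (287,252) and loupe (256,303) are where they started. The arm is clear, so I'm handing in.

```bash
python3 -c "
from h import *
print(hand_in())"
```

```text
the job is handed in; nothing more can be done
None
```

All five watches are sorted and the job was handed in at about 36 s of the 99 s allowed. Both gold watches are in the red tray, both steel ones in the blue, and the black-coated one in the green. `hand_in()` returns no verdict, so I can't confirm the result.

- **Placement:** the last top and scene pictures show every watch dial up inside its tray, with no tilt visible. In each tray that holds two, they are about 85–90 mm apart, centre to centre. I judged position and flatness by eye in these pictures and did not measure them separately.
- **Set-down:** I lowered each watch in small steps before opening the jaws. Contact force rose to 4–5 N for four of them. For steel_white, the first one placed, it reached only about 0.6 N, so it may have settled by a fraction of a millimetre on release.
- **Bystanders:** the movement and the loupe appear at the same pixels as at the start, and the arm is standing clear of everything.
- **Readings that disagreed:**
  - The jaws showed 43–44 mm when closed on the 46 mm width, with a steady upward force of about 5–7 N while gripping at the bench. All five grips still held.
  - TCP readings taken just after a move were off by 1–3 mm, so I waited and checked again before each grasp and release.

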